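Grease the bottle conveyor's bearing with a push-type gun

TASK

Flip the yellow cover up until it stands upright or beyond, clear of the grease nipple of the bottle conveyor's drive bearing. Then take the push-type grease gun out of its white stand, press its coupler squarely onto the tilted nipple until it snaps on, and keep pushing the barrel down along the nipple's line to drive the spring-loaded nozzle most of the way into it. Finish while still holding the gun pressed like that, and leave the two bottles on the conveyor and the label roll where they stand.

Things in the scene. Friction and masses are not known exactly. Their poses are not given: they have to be found in the camera images.
- conveyor: bench-top slat-chain bottle conveyor, fixed to the table, white slats between steel side plates, 520 mm long (its y), 125 mm high to the slats, 120 mm wide plus a motor along its far side; origin on the table under its centre; its -x side faces the robot. The bearing to be greased is a grey square flange housing on that side near the +y end, with a yellow cover above it. The guide rails for the bottles stand 192 mm high and end 135 mm short of the bearing's middle (along y)
- grease_nipple: brass grease nipple on top of the bearing housing, under the yellow cover, fixed to the conveyor; origin where it leaves the housing, z out along the nipple's axis, which leans 30 deg from vertical towards the conveyor's -x side (the robot). Hexagon to 7 mm, neck 9 mm thick, ball-shaped head 16 mm across, top of the head 28 mm from the origin
- nipple_head (a point): centre of the nipple's 16 mm ball head, 20 mm out from the nipple's origin along its z axis; same axes as the nipple
- cover (a joint): yellow hinged cover plate, 60 x 58 x 4 mm with a pull tab: 0 shut (square to the nipple's axis, 8 mm above its head), grows as it swings up and over away from the robot, upright at 2.1 rad, stop at 2.4 rad; the hinge is stiff enough for it to stay where it is left. It may start slightly ajar
- cover_hinge (a point): middle of the cover's hinge line, 149 mm above the table; y axis along the hinge; the frame turns with the cover, whose plate runs from here along -x; z is its outer face's normal
- cover_tab (a point): where to take the cover's pull tab, 80 mm from the hinge along the cover's -x. The tab is 18 mm wide (along y), 7 mm thick and reaches from 62 to 104 mm from the hinge, free on both sides and below; the wider plate ends at 62 mm. Same axes as the cover
- gun: push-type grease gun, blue barrel and black ribbed grip, 175 mm long, 0.4 kg (varies), standing nozzle down in the stand. Origin at the middle of the coupler's mouth when the nozzle is fully out; z runs up along the gun: coupler 0 to 28 mm (33 mm across), spring and nozzle tube to 66 mm, blue barrel 46 mm across from 66 to 116 mm, black grip 34 mm across from 116 to 166 mm, rounded end cap. Round, so its yaw does not matter
- coupler_mouth (a point): middle of the coupler's open mouth (28 mm wide, narrowing to 20 mm at 5 mm depth); moves with the nozzle; z as the gun's
- coupler_seat (a point): point on the coupler's axis, 11.5 mm inside the mouth, where the centre of the nipple's head lies once it has snapped in: four sprung jaws close behind the head. Snapping on takes about 7 N (roughly 4 to 9), after which the jaws draw the coupler home; moves with the nozzle
- gun_nozzle (a joint): how far the nozzle is pushed into the barrel: 0 fully out, 0.012 m fully in; its spring pushes back with about 8 N at 0 and 15 N at full stroke. It gives at most a little before the coupler snaps on, so most of this stroke comes after
- gun_stand: white plastic block 84 (x) x 120 (y) x 75 mm on a thin steel foot plate, fixed; origin under its centre. The gun's barrel rests on its top with the nozzle hanging in a 39 mm hole, through the block, 18 mm from the middle towards -y; the coupler's mouth hangs 9 mm above the table, so lift the gun by more than 70 mm to clear it
- label_roll: roll of blank labels lying on its side, 82 mm across, 38 mm high; stands on the other side of the table from the gun; leave it
- bottle_12: 500 ml bottle of amber drink, 77 mm across, 222 mm high, standing loose on the conveyor's chain, the nearest to the bearing; origin under its centre
- bottle_10: the same, the second bottle on the chain
There are look-alikes about, which are no part of the job. What is shaped like the bottle_10 but turquoise is not meant.

How it is judged:
On the way, in this order (a step that is already met when the one before it is completed fails the run):
1. the cover has been flipped up and over, clear of the nipple (value of joint cover above 1.8 rad), for 0.2 s.
2. the coupler has snapped onto the nipple, square to it (distance between nipple_head and coupler_seat below 0.003 m and angle between the z axis of gun and the z axis of grease_nipple, either way round below 0.15 rad), for 0.2 s.
At the end, for the whole second after the job is handed in: Cover open beyond 1.8 rad; nipple head within 3 mm of the coupler's seat, gun within 0.15 rad of the nipple's axis; nozzle pushed in more than 6 mm with over 8 N on the nipple, the gun still in the fingers and at rest; the two bottles upright on the conveyor (all of step 2 and value of joint cover above 1.8 rad and value of joint gun_nozzle above 0.006 m and contact force between gun and grease_nipple above 8 N and contact force between the fingers and gun above 2 N and linear speed of gun below 0.02 m/s and angle between each of bottle_12, bottle_10's own z axis and vertical below 0.15 rad); the arm keeps its last pose, push and grip.
It fails at once if a bottle on the conveyor or the label roll is pushed out of place (distance of any of bottle_12, bottle_10, label_roll from where it was at the start of the episode above 0.03 m).
It also fails if it takes over 58 s, if anything falls off the work surface, if the arm or the gripper's body presses on something with over 40 N, if the wrist force passes 120 N, or if a joint passes its speed limit or range.

ROBOT

A 6-joint arm with a two-finger parallel gripper is mounted at the origin on a cart in front of the work surface, level with it; the furniture and walls round the work are solid. World frame = base frame: x ahead of the robot, y to its left, z up, the work surface at z = 0. Lengths are in m, angles in rad, forces in N, time in s.
With the tool pointing down it reaches from about 0.35 to 0.85 m from the base axis. Payload 8.1 kg.
Tool frame: the origin (TCP) lies midway between the tips of the shut fingers; the grasp point (between the pads) lies env.grip_depth behind it (env.grip_depth is the distance from the TCP to the grasp point, in m); z points along the fingers, x is the direction in which the jaws open and shut, and the axes are right-handed (so a half turn about z gives the same grasp; the last joint's range is limited). The gripper opens to 85 mm and grips with 20 to 120 N. Pads are 22 mm wide; open, the fingers measure 114 mm over their backs; the gripper's body (76 mm by 85 mm) begins 54 mm behind the grasp point. The pads swing forward as they close: fully open they stand 13 mm farther back than shut.
Start: joints at [1.094, 0.13, 1.488, -0, 1.523, -0.085], TCP at [0.229, 0.555, 0.196] pointing down, gripper open.
Joint ranges: [-2.96, 2.96], [-0.89, 2.26], [0.02, 2.5], [-1.34, 4.48], [0, 2.73], [-2.66, 2.66]. Speed limits (rad/s): [2.39, 2.39, 2.79, 3.14, 3.14, 3.14].

INTERFACE

Orientations are given as a rotation vector (axis times angle).
In Python, from workcell import env gives the robot as it stands. The module is installed in compiled form; this text tells all that it offers.
- The arm moves only by the tool servo_tool, never from a script. Its arguments are lists of equal length, an entry for each row: "translation": the shift along the world's x, y, z in mm, a list of three; "delta_rot": the turn, a rotation vector about the world's x, y, z in degrees, a list of three. A call has 1 to 20 rows; each row is the pose to reach, as a shift and turn from the pose commanded when the call began; what a row does not reach only later rows make up. A row lasts 1/8 s, in which the tool goes at most 62.5 mm and 10.7 degrees, less where a joint would pass 70% of its speed; a pose out of reach is approached as far as the arm can. A call with a gripper value outside its range is refused whole. "fingers" is the gripper's target within -1 to 1 (fully open at 1, half-way at 0, shut at -1), set as the call begins (left out, the last holds). The fingers move at their own pace and stop on an object; the grip force is fixed at half the most. Time passes only in rows, so rows that repeat a pose let the fingers close. It gives the time, the measured TCP pose, the force and the opening at its end, in the units of the state.
- env.observe(): the state, without advancing time (a new reading comes with each control period).
- env.get_image(name): name is "side" or "top" or "wrist"; returns the picture (420x560x3 uint8, red, green, blue); there is no depth.
- env.calibration(name): a dict with "fx", "fy", "cx", "cy" (pixels), "cam_to_world" (4x4, takes a point from camera to world coordinates). Camera axes: x right, y up, looking along -z (the intrinsics and any distortion apply to the point x, -y, -z); pixel columns grow to the right and rows downward; lengths in m; the calibration is good to about 2 mm. A picture is of the moment at which its call begins: read the wrist's pose just before it. calibration takes no time and is no camera call; for the wrist camera it gives the pose at the moment of the call.
- env.job_done(): hands the job in, once; it reports no verdict.
The state is a dict: "time_s": time; "q": joint angles; "dq": joint speeds; "joint_torque": joint torques, N m; "tcp_pos": TCP position; "eef_rot": TCP orientation; "wrist_force": force on the tool from outside, world axes, zero at the start; "moment": the same for the moment, N m; "finger_gap": finger opening in m.
Only numpy, scipy, OpenCV 4.12 (cv2) and the standard library are available. Lean on these libraries where they do the work, as an engineer would, in place of code of your own. Each camera call takes 0.05 s, during which the arm holds its last target.

## Working session

There is one attempt and no reset: what is moved stays moved. The work goes in short steps, Python scripts to look and compute and a tool call to move; the robot and the scene stay as the last step left them, time stands still between calls to the robot, and variables do not carry over. Pictures are saved under pics/ and viewed, and the job is handed in when it is done.

Besides the shell and the picture viewer there is one more tool, called after "Request:" as name(argument=value, ...), one argument or row to a line, values as JSON. servo_tool: Moves the arm, as the interface text tells. Its arguments: {"type":"object","properties":{"translation":{"type":"array","items":{"type":"array","items":{"type":"number"}}},"delta_rot":{"type":"array","items":{"type":"array","items":{"type":"number"}}},"fingers":{"type":"number"}},"required":["translation","delta_rot"]}

```bash
mkdir -p pics; cat > h.py <<'E'
import numpy as np, cv2
from workcell import env
from scipy.spatial.transform import Rotation as R
def snap(n,f):
    c=env.calibration(n); im=env.get_image(n); cv2.imwrite('pics/'+f+'.png',im[:,:,::-1]); np.savez('pics/'+f+'.npz',**{k:np.array(v) for k,v in c.items()}); return im,c
def load(f):
    return dict(np.load('pics/'+f+'.npz',allow_pickle=True))
def ray(c,u,v):
    T=np.array(c['cam_to_world']); p=cv2.undistortPoints(np.array([[[u,v]]],float),np.array([[c['fx'],0,c['cx']],[0,c['fy'],c['cy']],[0,0,1]],float),np.array(c['dist'],float) if 'dist' in c else None)[0,0]
    d=T[:3,:3]@np.array([p[0],-p[1],-1]); return T[:3,3],d/np.linalg.norm(d)
def atz(c,u,v,z):
    o,d=ray(c,u,v); return o+d*(z-o[2])/d[2]
def proj(c,P):
    T=np.linalg.inv(np.array(c['cam_to_world'])); p=T[:3,:3]@np.array(P)+T[:3,3]
    return np.array([c['cx']+c['fx']*p[0]/-p[2], c['cy']+c['fy']*p[1]/p[2]])
def tri(*a):
    A=np.zeros((3,3));b=np.zeros(3)
    for c,u,v in a:
        o,d=ray(c,u,v);M=np.eye(3)-np.outer(d,d);A+=M;b+=M@o
    x=np.linalg.solve(A,b); print('tri',x.round(4),[ (proj(c,x)-[u,v]).round(1) for c,u,v in a]); return x
def crop(f,u0,v0,u1,v1,s,out):
    im=cv2.imread('pics/'+f+'.png')[v0:v1,u0:u1]; cv2.imwrite('pics/'+out+'.png',cv2.resize(im,None,fx=s,fy=s,interpolation=cv2.INTER_CUBIC))
E
python3 - <<'E'
from h import *
for n in ['side','top','wrist']:
    im,c=snap(n,n+'0'); print(n,c)
print(env.observe(), env.grip_depth)
E
```

```text
side {'fx': 487.1716941822185, 'fy': 487.1716941822185, 'cx': 274.0698056535845, 'cy': 212.2192749893902, 'cam_to_world': array([[ 0.99997569, -0.0054121 ,  0.004396  ,  0.60356166],
       [ 0.00643031,  0.47207685, -0.88153395, -1.31956138],
       [ 0.0026957 ,  0.88154079,  0.47210017,  0.82735479],
       [ 0.        ,  0.        ,  0.        ,  1.        ]])}
top {'fx': 466.6017848598032, 'fy': 466.6017848598032, 'cx': 277.1643887387441, 'cy': 202.69363282923482, 'cam_to_world': array([[ 0.45519952,  0.86864853, -0.19555852,  0.37883719],
       [-0.89037027,  0.44551737, -0.09356846, -0.114356  ],
       [ 0.00584661,  0.21671181,  0.97621812,  1.16805702],
       [ 0.        ,  0.        ,  0.        ,  1.        ]])}
wrist {'fx': 323.36096730224585, 'fy': 323.36096730224585, 'cx': 282.7936563241901, 'cy': 210.71246407788388, 'cam_to_world': array([[ 0.38152299, -0.87394326, -0.30110361,  0.15103829],
       [ 0.92435739,  0.36004206,  0.12622653,  0.58683231],
       [-0.00190486, -0.32648567,  0.94520023,  0.37290463],
       [ 0.        ,  0.        ,  0.        ,  1.        ]])}
{'time_s': 0.15, 'q': array([ 1.09360558e+00,  1.31000583e-01,  1.48903578e+00, -1.84734559e-06,
        1.52296711e+00, -8.53919495e-02]), 'dq': array([-0.0001186 , -0.00269395, -0.00387999,  0.00052391, -0.00088421,
       -0.00072639]), 'joint_torque': array([ 9.19427875e-04, -5.70057678e+01, -5.01162601e+01, -1.74031952e-04,
        9.51072812e-03,  7.66606081e-05]), 'tcp_pos': array([0.22887318, 0.55413175, 0.19527407]), 'eef_rot': array([ 2.61078453e+00,  1.74617105e+00, -1.93861078e-03]), 'wrist_force': array([ 0.3977706 , -0.3967672 , -0.42414677]), 'moment': array([ 0.02587834, -0.04126053,  0.01117484]), 'finger_gap': 0.08593931176632048} 0.0187
```

View pics/side0.png

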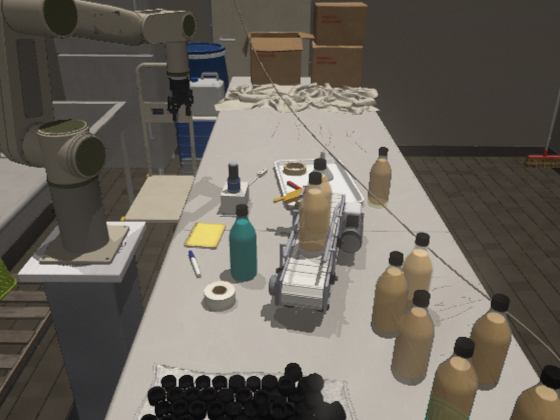

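View pics/top0.png

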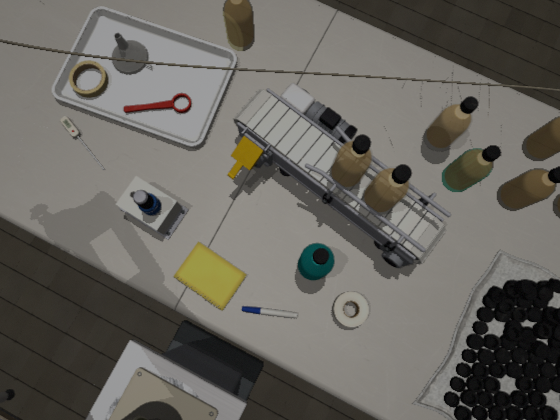

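View pics/wrist0.png

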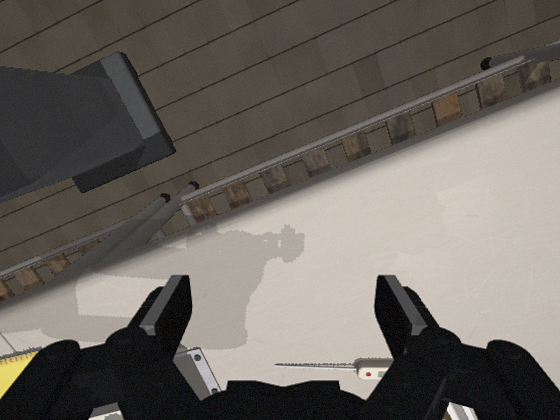

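The views show the gun in its stand at top (148,203), the cover at top (245,158), bottles at (350,165) and (390,190), and the roll at (351,310). I'll enlarge these.

```bash
python3 - <<'E'
from h import *
crop('top0',200,70,330,210,5.5,'t0a'); crop('top0',100,160,210,260,6,'t0b'); crop('side0',210,140,380,310,3.5,'s0a')
E
```

```text
(no output)
```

View pics/t0a.png

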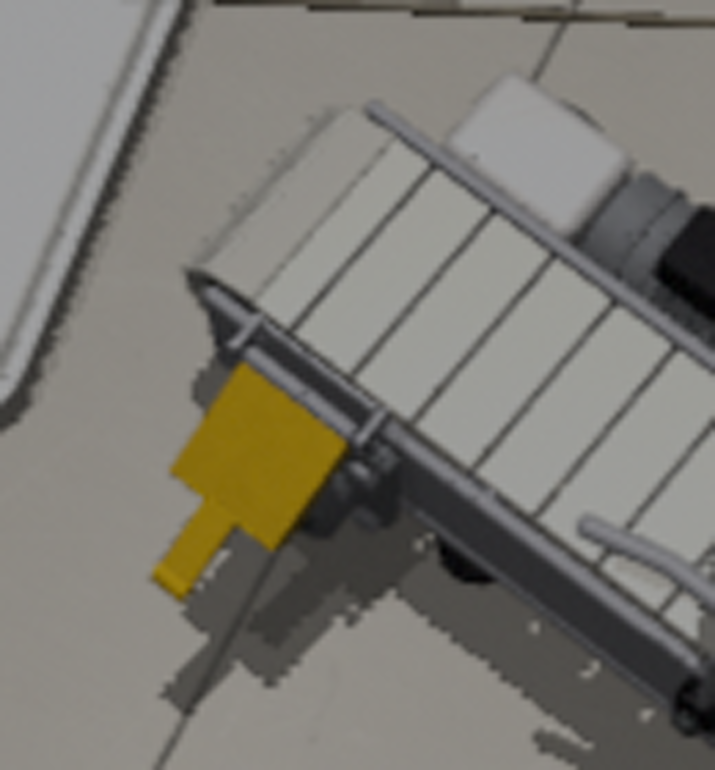

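View pics/t0b.png

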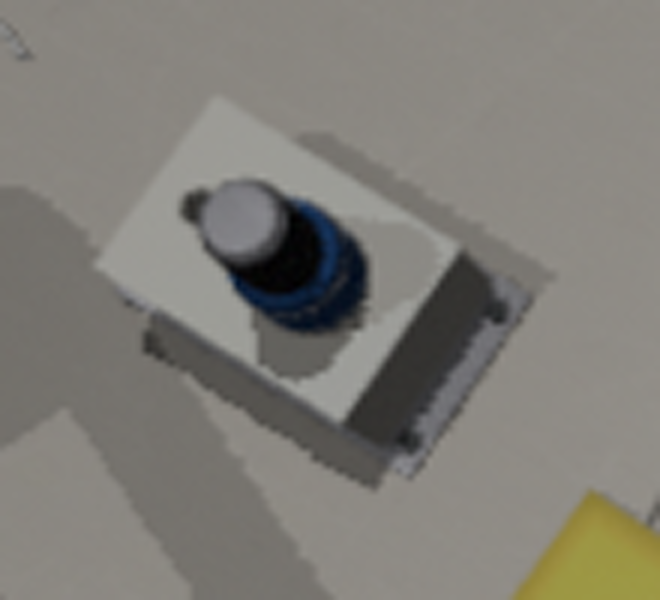

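View pics/s0a.png

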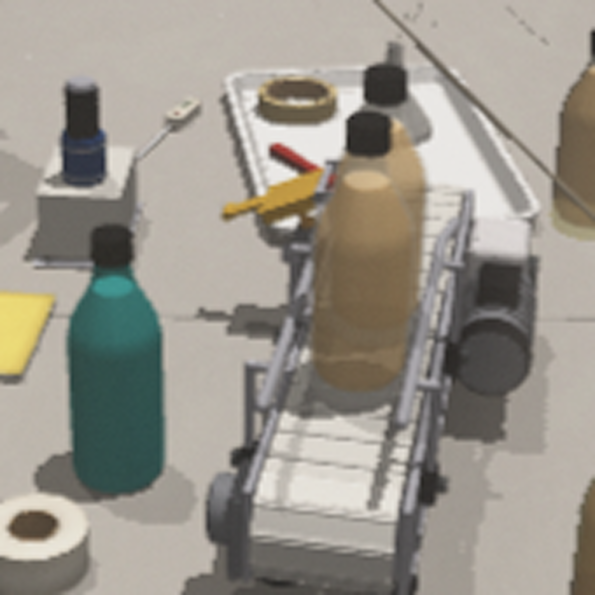

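```bash
python3 - <<'E'
from h import *
t=load('top0');s=load('side0')
f=lambda u,v:(t,200+u/5.5,70+v/5.5)
g=lambda u,v:(s,210+u/3.5,140+v/3.5)
for uv in [(243,362),(347,440),(172,470),(275,550),(155,575),(183,598)]:
    print(uv,[atz(*f(*uv),z).round(4)[:2] for z in (.149,.12,.1)])
tri(f(168,587),g(225,212))
tri(f(172,470),g(262,200))
# conveyor slat edges z=.125 : side plate lines
a=atz(*f(205,285),.125);b=atz(*f(700,650),.125);print(a,b,np.degrees(np.arctan2(*(a-b)[[1,0]])))
a=atz(*f(375,105),.125);b=atz(*f(705,360),.125);print(a,b,np.degrees(np.arctan2(*(a-b)[[1,0]])))
# stand top
k=lambda u,v:(t,100+u/6,160+v/6)
for uv in [(218,95),(97,265),(345,423),(462,247)]: print(atz(*k(*uv),.077).round(4))
print('cap',atz(*k(242,220),.184))
tri(k(242,218),g(80,83))
print('roll',atz(t,351,310,.038),'b12',atz(t,361,144,.347),'b10',atz(t,400.5,174,.347))
E
```

```text
(243, 362) [array([0.6891, 0.1231]), array([0.6979, 0.1299]), array([0.704 , 0.1345])]
(347, 440) [array([0.6785, 0.0684]), array([0.687 , 0.0736]), array([0.6929, 0.0772])]
(172, 470) [array([0.6336, 0.1271]), array([0.6409, 0.134 ]), array([0.6459, 0.1387])]
(275, 550) [array([0.6226, 0.0729]), array([0.6295, 0.0782]), array([0.6343, 0.0819])]
(155, 575) [array([0.5905, 0.1118]), array([0.5965, 0.1183]), array([0.6007, 0.1227])]
(183, 598) [array([0.5871, 0.0969]), array([0.593 , 0.1029]), array([0.5971, 0.1071])]
tri [0.5974 0.1144 0.1031] [array([-0.1,  0.2]), array([ 0.1, -0. ])]
tri [0.6379 0.136  0.107 ] [array([-0.8,  2.4]), array([ 1.7, -0.5])]
[0.7200273  0.15987114 0.125     ] [ 0.67108715 -0.1016439   0.125     ] 79.40022220141239
[0.82864988 0.13317907 0.125     ] [ 0.7880686  -0.04762324  0.125     ] 77.34955167258846
[0.5011 0.324  0.077 ]
[0.4187 0.3308 0.077 ]
[0.4086 0.2109 0.077 ]
[0.4913 0.2053 0.077 ]
cap [0.45279916 0.24936662 0.184     ]
tri [0.453  0.2525 0.1761] [array([-0.2,  0.5]), array([ 0.3, -0.1])]
roll [ 0.45360222 -0.27946903  0.038     ] b12 [ 0.71371246 -0.12333424  0.347     ] b10 [ 0.69424333 -0.21204771  0.347     ]
```

```bash
cat >> h.py <<'E'
YAW=-11.0
def Rt(pitch,yaw=None):
    y=np.radians(YAW if yaw is None else yaw);p=np.radians(pitch)
    xc=np.array([np.cos(y),np.sin(y),0]);yc=np.array([-np.sin(y),np.cos(y),0]);z=np.cos(p)*xc-np.sin(p)*np.array([0,0,1])
    return np.c_[yc,np.cross(z,yc),z]
def delta(R1,R0): return np.degrees(R.from_matrix(R1@R0.T).as_rotvec())
def cur(): 
    o=env.observe(); return o['tcp_pos'],R.from_rotvec(o['eef_rot']).as_matrix(),o
E
python3 - <<'E'
from h import *
p,r,o=cur()
print(r.round(3)); print(delta(Rt(60),r),Rt(60).round(3))
E
```

```text
[[ 0.382  0.924 -0.001]
 [ 0.924 -0.382 -0.001]
 [-0.001 -0.    -1.   ]]
[ -8.57358059 -28.80736498  11.20627578] [[ 0.191  0.85   0.491]
 [ 0.982 -0.165 -0.095]
 [ 0.     0.5   -0.866]]
```

Request:
servo_tool(
  translation=[
    [0, 0, 50],
    [20, -30, 100],
    [60, -80, 120],
    [100, -130, 120],
    [140, -180, 120],
    [180, -230, 120],
    [215, -280, 120],
    [250, -330, 110],
    [285, -375, 80],
    [315, -410, 50],
    [335, -436, 20],
    [335, -436, 3],
    [335, -436, 3],
  ],
  delta_rot=[
    [0, 0, 0],
    [0, 0, 0],
    [0, 0, 0],
    [-1, -4, 2],
    [-2, -8, 3],
    [-3, -12, 5],
    [-5, -16, 6],
    [-6, -20, 8],
    [-7, -24, 10],
    [-8, -27, 11],
    [-8.6, -28.8, 11.2],
    [-8.6, -28.8, 11.2],
    [-8.6, -28.8, 11.2],
  ],
  fingers=1,
)

```text
time_s: 1.78
tcp_pos: [0.5629, 0.1185, 0.1972]
eef_rot: [2.086, 1.72, 0.458]
wrist_force: [-0.2, -0.1, 0.0]
finger_gap: 0.0851
```

```bash
python3 - <<'E'
from h import *
p,r,o=cur(); print(p,o['time_s'],delta(Rt(60),r),o['q'].round(2))
snap('wrist','w1')
E
```

```text
[0.56286854 0.11854401 0.19720918] 1.775 [-2.26533305e-02 -1.80899555e-01 -4.84793070e-05] [ 0.27 -0.42  2.08 -0.27  1.02 -1.02]
```

View pics/w1.png

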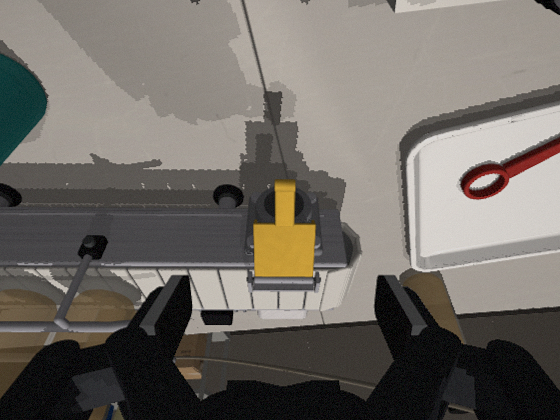

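```bash
python3 - <<'E'
from h import *
crop('w1',220,160,350,310,5,'w1a')
w=load('w1');t=load('top0');s=load('side0')
tri((w,284.5,181),(t,200+168/5.5,70+587/5.5),(s,274.3,200.6))
print(atz(w,285,282,.149))
E
```

```text
tri [0.5974 0.114  0.1034] [array([ 0.3, -0.1]), array([0.1, 0.2]), array([ 0.1, -0.1])]
[0.69274232 0.09597201 0.149     ]
```

View pics/w1a.png

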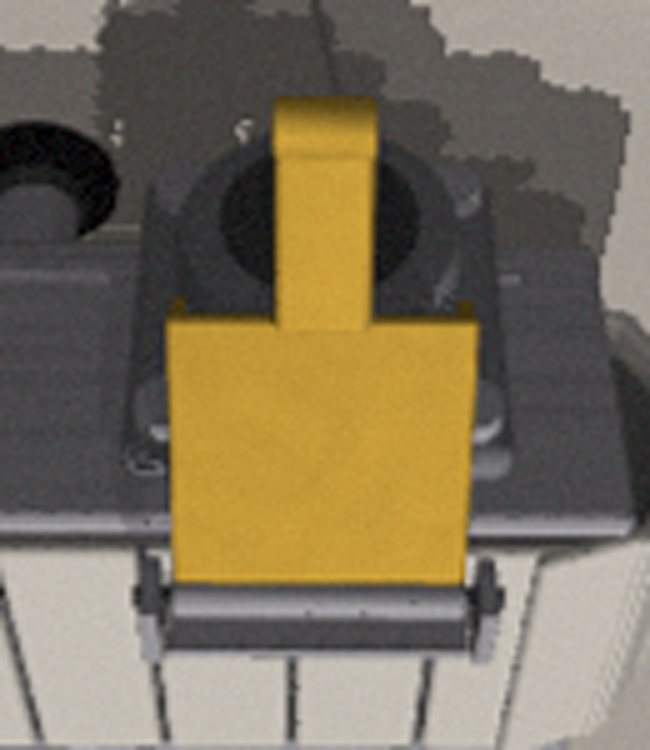

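Request:
servo_tool(
  translation=[
    [20, -3, -34],
    [40, -7, -67],
    [60, -10, -100],
    [60, -10, -100],
  ],
  delta_rot=[
    [0, 0, 0],
    [0, 0, 0],
    [0, 0, 0],
    [0, 0, 0],
  ],
)

```text
time_s: 2.33
tcp_pos: [0.6233, 0.1092, 0.0969]
eef_rot: [2.085, 1.721, 0.457]
wrist_force: [-0.6, -0.1, -0.4]
finger_gap: 0.0854
```

Request:
servo_tool(
  translation=[
    [0, 0, 0],
    [0, 0, 0],
    [0, 0, 0],
    [0, 0, 0],
    [0, 0, 0],
    [0, 0, 0],
  ],
  delta_rot=[
    [0, 0, 0],
    [0, 0, 0],
    [0, 0, 0],
    [0, 0, 0],
    [0, 0, 0],
    [0, 0, 0],
  ],
  fingers=-1,
)

```text
time_s: 3.08
tcp_pos: [0.624, 0.1085, 0.0991]
eef_rot: [2.084, 1.718, 0.461]
wrist_force: [0.5, -0.0, -0.1]
finger_gap: -0.0001
```

```bash
python3 - <<'E'
from h import *
p,r,o=cur(); print(p,o['time_s'],delta(Rt(60),r),o['wrist_force'],o['finger_gap'])
snap('wrist','w2')
H=np.array([.690,.0955,.149]); xc=np.array([np.cos(np.radians(-11)),np.sin(np.radians(-11)),0]);zz=np.array([0,0,1])
a0=25.3; R0=r
g0=p-.0187*r[:,2]; v=g0-H; print('grasp',g0,'r',np.hypot(v@xc,v[2]),np.degrees(np.arctan2(-v[2],-v@xc)))
rad=np.hypot(v@xc,v[2]); th0=np.degrees(np.arctan2(-v[2],-v@xc)); off=v-(v@xc)*xc-v[2]*zz
N=16
for i in range(1,N+1):
    th=th0-(th0+98)*i/N; pit=60-28*i/N
    g=H+off+rad*(-np.cos(np.radians(th))*xc-np.sin(np.radians(th))*zz)
    Rr=Rt(pit); t=g+.0187*Rr[:,2]
    print(i,round(th),((t-p)*1000).round(0).tolist(),delta(Rr,r).round(1).tolist())
E
```

```text
[0.62402731 0.10849939 0.09908016] 3.075 [-0.04237441  0.01267549 -0.02351994] [ 0.53381489 -0.01457097 -0.06296203] -5.6691092354345407e-05
grasp [0.61484478 0.1102677  0.11527412] r 0.08368872618898052 23.76535466672257
1 16 [-3.0, 1.0, 11.0] [-0.4, -1.7, -0.0]
2 9 [-5.0, 1.0, 22.0] [-0.7, -3.4, -0.0]
3 1 [-6.0, 1.0, 33.0] [-1.0, -5.1, -0.0]
4 -7 [-5.0, 1.0, 45.0] [-1.4, -6.9, -0.0]
5 -14 [-2.0, 0.0, 56.0] [-1.7, -8.6, -0.0]
6 -22 [2.0, -0.0, 67.0] [-2.0, -10.3, -0.0]
7 -30 [7.0, -1.0, 77.0] [-2.4, -12.0, -0.0]
8 -37 [13.0, -3.0, 87.0] [-2.7, -13.7, -0.0]
9 -45 [21.0, -4.0, 96.0] [-3.0, -15.4, -0.0]
10 -52 [29.0, -6.0, 104.0] [-3.4, -17.2, -0.0]
11 -60 [39.0, -8.0, 110.0] [-3.7, -18.9, -0.0]
12 -68 [49.0, -10.0, 116.0] [-4.0, -20.6, -0.0]
13 -75 [60.0, -12.0, 120.0] [-4.4, -22.3, -0.0]
14 -83 [71.0, -14.0, 122.0] [-4.7, -24.0, -0.0]
15 -90 [82.0, -16.0, 123.0] [-5.0, -25.8, -0.0]
16 -98 [93.0, -18.0, 123.0] [-5.4, -27.5, -0.0]
```

View pics/w2.png

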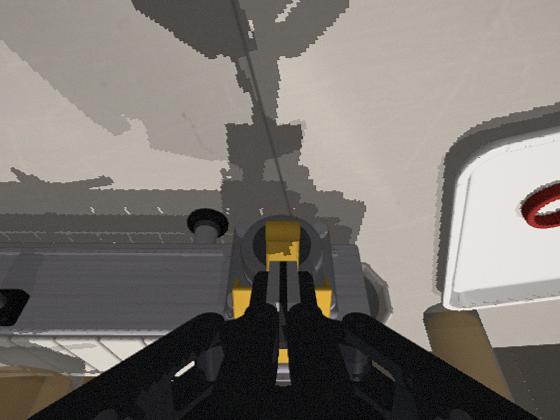

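```bash
python3 - <<'E'
from h import *
w=load('w2'); p,r,o=cur()
print(proj(w,[.5974,.114,.1034]), proj(w,p), proj(w,[.690,.0955,.149]))
crop('w2',200,190,370,390,4,'w2a')
snap('side','s2');snap('top','t2');crop('side0',250,170,340,250,6,'s0b');crop('s2',250,150,340,250,6,'s2b')
E
```

```text
[282.75359348 224.01830164] [282.13245082 246.43410961] [281.94456835 367.13946908]
```

View pics/w2a.png

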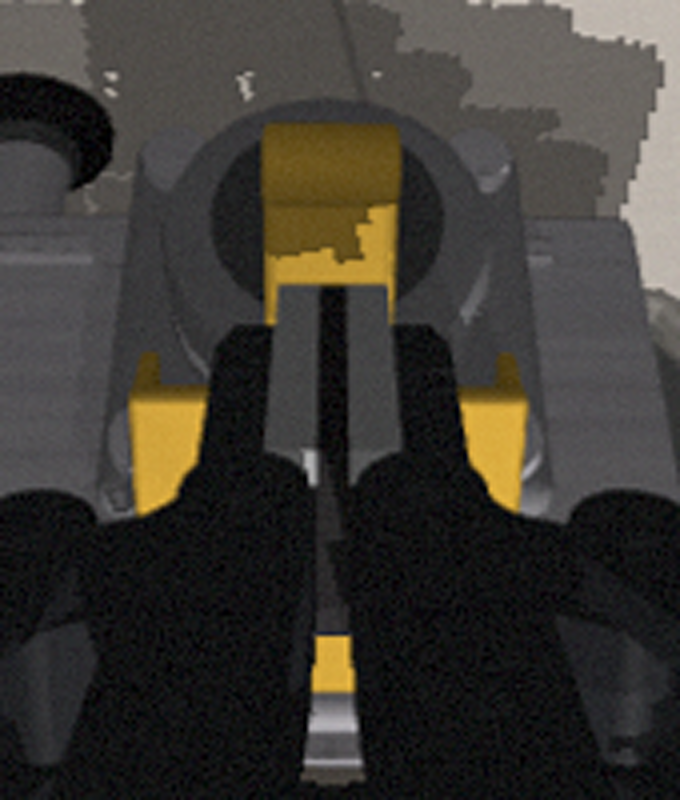

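View pics/s2b.png

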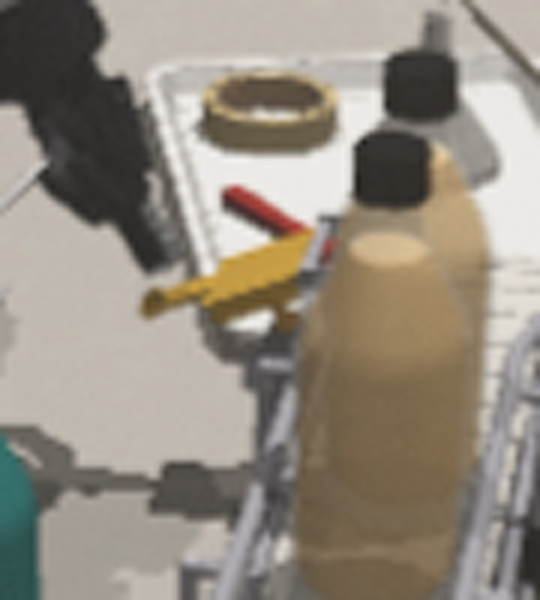

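```bash
python3 - <<'E'
from h import *
p,r,o=cur(); s=load('s2');t=load('t2');w=load('w2')
for n,c in(('s',s),('t',t),('w',w)): print(n,proj(c,p).round(1), proj(c,p-.03*r[:,2]).round(1))
crop('t2',180,90,320,220,5,'t2b')
E
```

```text
s [282.5 202.5] [278.1 195. ]
t [238.1 168.9] [233.2 170.5]
w [282.2 246.4] [282.1 271.4]
```

View pics/t2b.png

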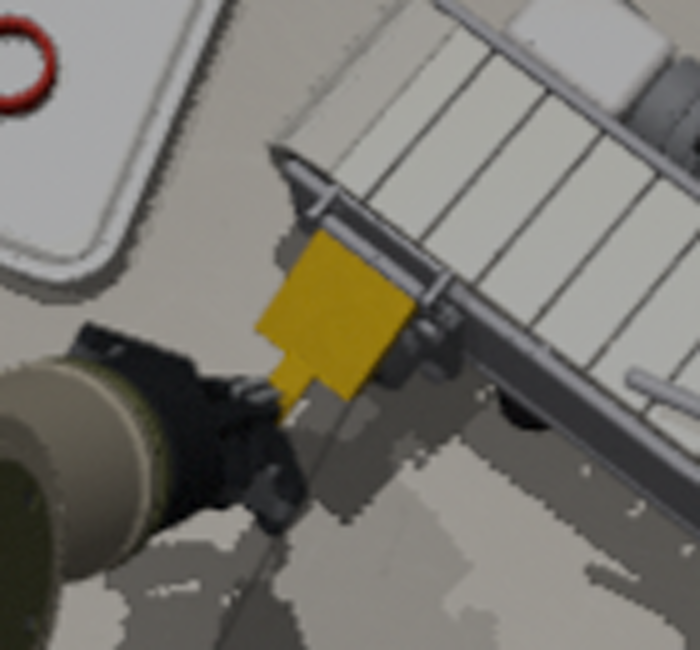

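```bash
python3 - <<'E'
from h import *
w=load('w1'); p=np.array([0.56286854,0.11854401,0.19720918]); r=Rt(60)
for b in (0,.013,.0187,.0317):
  print(b,[proj(w,p+s*.0425*r[:,0]-b*r[:,2]).round(1).tolist() for s in(-1,1)])
p,r,o=cur();w=load('w2')
for b in (0,.0187):print([proj(w,p+s*r[:,1]-b*r[:,2]).round(1).tolist() for s in(-.011,0.011)])
E
```

```text
0 [[211.9, 246.5], [352.4, 246.5]]
0.013 [[207.2, 256.3], [357.1, 256.4]]
0.0187 [[204.9, 261.0], [359.3, 261.1]]
0.0317 [[199.1, 273.0], [365.0, 273.1]]
[[282.2, 229.6], [282.2, 262.6]]
[[282.2, 242.8], [282.2, 278.5]]
```

```bash
python3 - <<'E'
from h import *
p,r,o=cur();w=load('w2');s=load('s2')
x=tri((w,282.5,261),(s,275.5,195)); print(r.T@(x-p), o['finger_gap'],o['time_s'])
snap('wrist','w3'); snap('side','s3'); crop('s3',240,140,320,220,7,'s3b'); crop('w3',200,190,370,390,4,'w3a')
E
```

```text
tri [0.6009 0.1132 0.1241] [array([-0., -0.]), array([ 0., -0.])]
[ 0.00017904 -0.00787435 -0.03349624] 0.00022806281190511498 3.225
```

View pics/s3b.png

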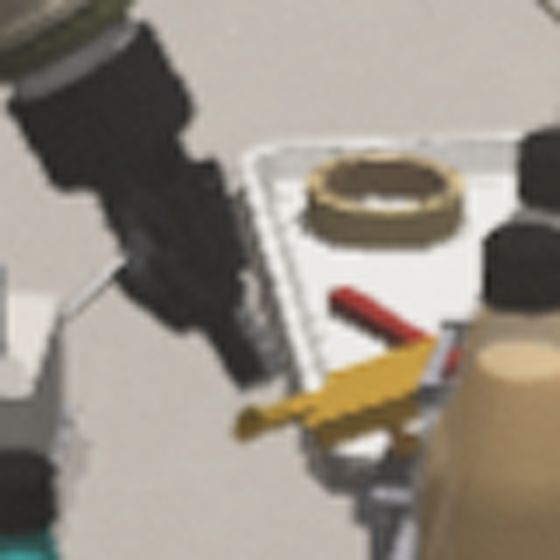

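View pics/w3a.png

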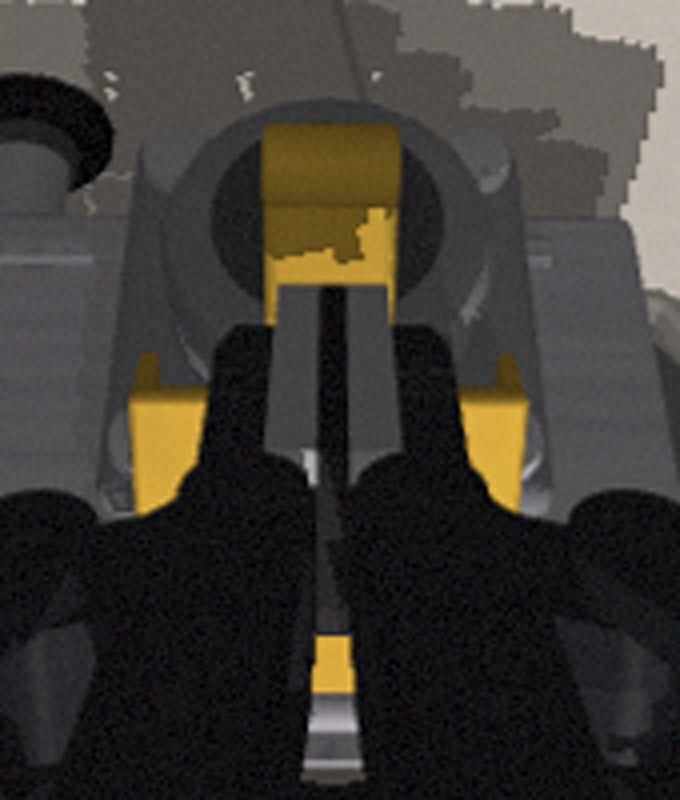

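Request:
servo_tool(
  translation=[
    [0, 0, 0],
    [0, 0, 0],
    [0, 0, 0],
    [4, -1, -7],
    [8, -2, -14],
    [12, -2, -21],
    [16, -3, -28],
    [16, -3, -28],
  ],
  delta_rot=[
    [0, 0, 0],
    [0, 0, 0],
    [0, 0, 0],
    [0, 0, 0],
    [0, 0, 0],
    [0, 0, 0],
    [0, 0, 0],
    [0, 0, 0],
  ],
  fingers=0.3,
)

```text
time_s: 4.32
tcp_pos: [0.6396, 0.1053, 0.0698]
eef_rot: [2.085, 1.719, 0.459]
wrist_force: [-0.2, 0.1, 0.0]
finger_gap: 0.0558
```

```bash
python3 - <<'E'
from h import *
p,r,o=cur();print(p,o['wrist_force'],o['finger_gap'])
snap('wrist','w4'); crop('w4',180,170,390,390,3.5,'w4a'); snap('side','s4'); crop('s4',240,140,320,220,7,'s4b')
E
```

```text
[0.6396371  0.10525159 0.0697689 ] [-0.20183127  0.05308     0.04939549] 0.055786554756790806
```

View pics/w4a.png

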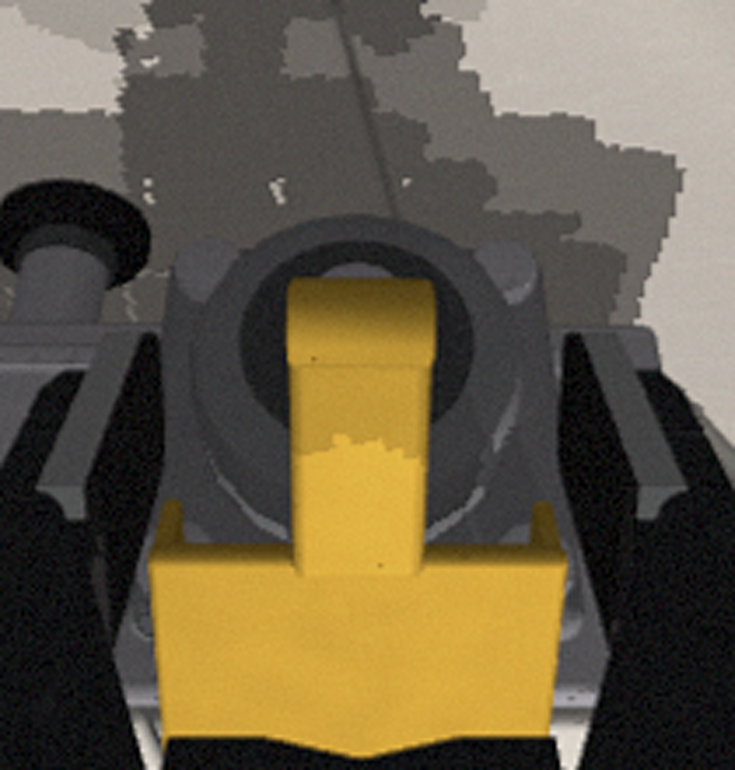

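View pics/s4b.png

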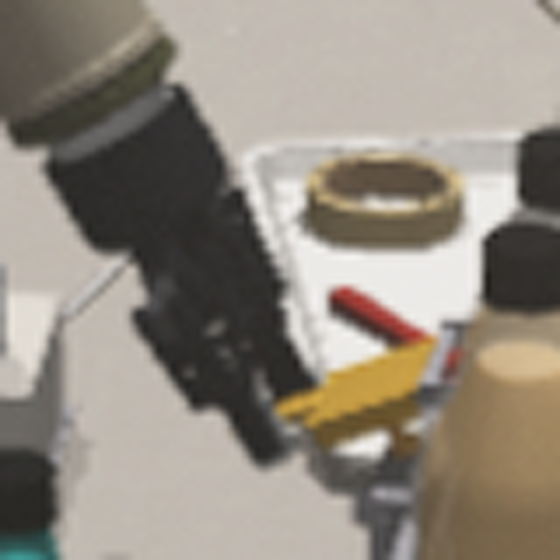

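The fingers now straddle the tab, which sits centred at u≈283. The visible fingertips end about 33 mm behind the reported TCP, so I'll allow for that from here on. Closing.

Request:
servo_tool(
  translation=[
    [0, 0, 0],
    [0, 0, 0],
    [0, 0, 0],
    [0, 0, 0],
    [0, 0, 0],
  ],
  delta_rot=[
    [0, 0, 0],
    [0, 0, 0],
    [0, 0, 0],
    [0, 0, 0],
    [0, 0, 0],
  ],
  fingers=-1,
)

```text
time_s: 5.05
tcp_pos: [0.6402, 0.1051, 0.0713]
eef_rot: [2.084, 1.718, 0.461]
wrist_force: [-0.6, -5.2, 2.0]
finger_gap: 0.0163
```

```bash
python3 - <<'E'
from h import *
p,r,o=cur();print(p,o['wrist_force'],o['finger_gap'],o['time_s'])
snap('wrist','w5'); crop('w5',180,170,390,390,3.5,'w5a')
H=np.array([.690,.0955,.149]); xc=np.array([np.cos(np.radians(-11)),np.sin(np.radians(-11)),0]);zz=np.array([0,0,1])
B=.049
g0=p-B*r[:,2]; v=g0-H; rad=np.hypot(v@xc,v[2]); th0=np.degrees(np.arctan2(-v[2],-v@xc)); off=v-(v@xc)*xc-v[2]*zz
print('grasp',g0,rad,th0)
N=20
for i in range(1,N+1):
    th=th0-(th0+100)*i/N; pit=60-28*i/N
    g=H+off+rad*(-np.cos(np.radians(th))*xc-np.sin(np.radians(th))*zz)
    Rr=Rt(pit); t=g+B*Rr[:,2]
    print(i,round(th),((t-p)*1000).round(0).tolist(),delta(Rr,r).round(1).tolist())
E
```

```text
[0.64020034 0.10509434 0.07131187] [-0.6172701  -5.15675767  2.03981933] 0.016343449375432945 5.05
grasp [0.61612862 0.10975457 0.11373633] 0.0830884392163082 25.113403212824004
1 19 [-2.0, 0.0, 9.0] [-0.3, -1.3, -0.0]
2 13 [-4.0, 1.0, 18.0] [-0.6, -2.7, -0.0]
3 6 [-4.0, 1.0, 28.0] [-0.8, -4.1, -0.0]
4 0 [-4.0, 1.0, 38.0] [-1.1, -5.5, -0.0]
5 -6 [-2.0, 0.0, 47.0] [-1.4, -6.8, -0.0]
6 -12 [0.0, -0.0, 57.0] [-1.6, -8.2, -0.0]
7 -19 [3.0, -1.0, 67.0] [-1.9, -9.6, -0.0]
8 -25 [8.0, -1.0, 76.0] [-2.2, -11.0, -0.0]
9 -31 [13.0, -2.0, 85.0] [-2.4, -12.3, -0.0]
10 -37 [18.0, -4.0, 93.0] [-2.7, -13.7, -0.0]
11 -44 [25.0, -5.0, 101.0] [-3.0, -15.1, -0.0]
12 -50 [32.0, -6.0, 108.0] [-3.2, -16.5, -0.0]
13 -56 [40.0, -8.0, 114.0] [-3.5, -17.8, -0.0]
14 -62 [49.0, -9.0, 120.0] [-3.8, -19.2, -0.0]
15 -69 [58.0, -11.0, 124.0] [-4.0, -20.6, -0.0]
16 -75 [67.0, -13.0, 128.0] [-4.3, -22.0, -0.0]
17 -81 [76.0, -15.0, 131.0] [-4.6, -23.3, -0.0]
18 -87 [86.0, -17.0, 133.0] [-4.8, -24.7, -0.0]
19 -94 [95.0, -19.0, 134.0] [-5.1, -26.1, -0.0]
20 -100 [105.0, -20.0, 134.0] [-5.4, -27.5, -0.0]
```

View pics/w5a.png

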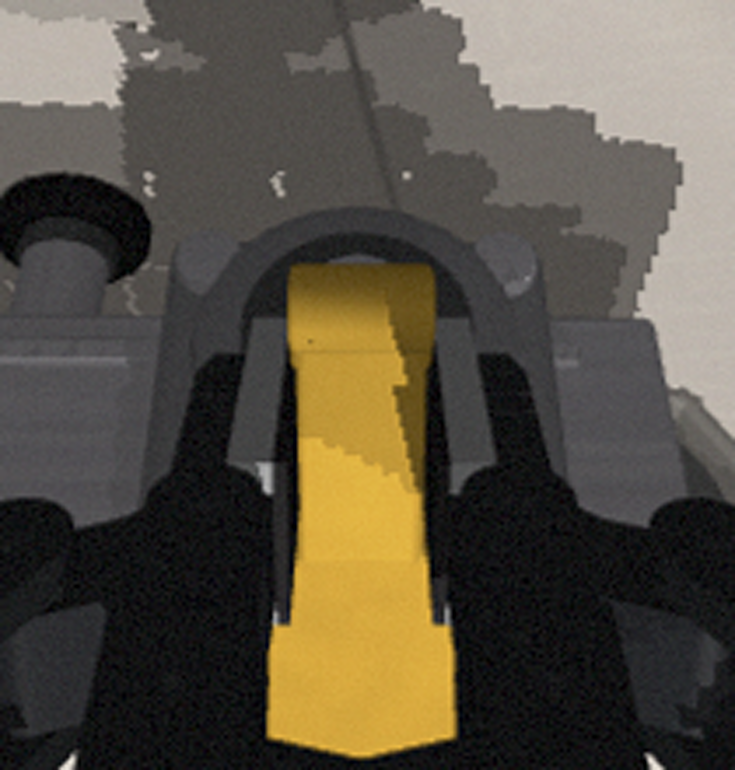

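Request:
servo_tool(
  translation=[
    [-2, 0, 9],
    [-4, 1, 18],
    [-4, 1, 28],
    [-4, 1, 38],
    [-2, 0, 47],
    [0, 0, 57],
    [3, -1, 67],
    [8, -1, 76],
  ],
  delta_rot=[
    [-0.3, -1.3, 0],
    [-0.6, -2.7, 0],
    [-0.8, -4.1, 0],
    [-1.1, -5.5, 0],
    [-1.4, -6.8, 0],
    [-1.6, -8.2, 0],
    [-1.9, -9.6, 0],
    [-2.2, -11, 0],
  ],
)

```text
time_s: 6.1
tcp_pos: [0.6465, 0.1038, 0.145]
eef_rot: [1.946, 1.604, 0.599]
wrist_force: [-1.9, -6.2, -6.9]
finger_gap: 0.0158
```

```bash
python3 - <<'E'
from h import *
p,r,o=cur();print(p,o['wrist_force'],o['moment'],o['finger_gap'],o['time_s'])
snap('wrist','w6'); snap('side','s6'); crop('s6',240,120,340,220,6,'s6b')
E
```

```text
[0.6464687  0.10381259 0.14498654] [-1.89899338 -6.16902011 -6.87925068] [-0.46412031  1.71205178 -0.94100403] 0.015789385228173525 6.1
```

View pics/w6.png

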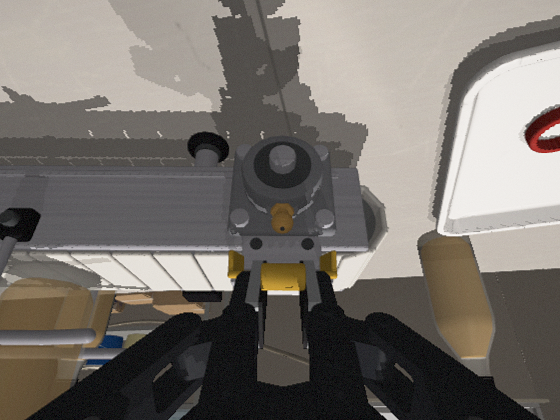

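View pics/s6b.png

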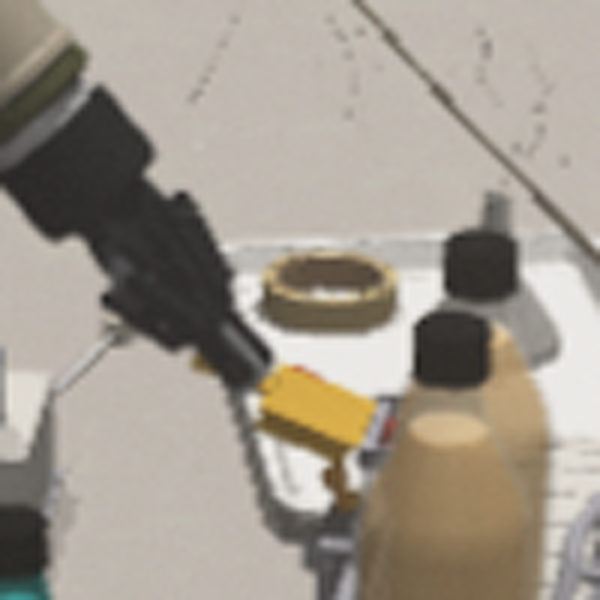

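Cover is swinging up, with the tab in the fingers. Nipple is visible at w6 (282,215). Continuing.

Request:
servo_tool(
  translation=[
    [5, -1, 9],
    [10, -3, 17],
    [17, -4, 25],
    [24, -5, 32],
    [32, -7, 38],
    [41, -8, 44],
    [50, -10, 48],
    [59, -12, 52],
    [68, -14, 55],
    [78, -16, 57],
    [87, -18, 58],
    [97, -19, 58],
    [97, -19, 58],
  ],
  delta_rot=[
    [-0.2, -1.3, 0],
    [-0.5, -2.7, 0],
    [-0.8, -4.1, 0],
    [-1, -5.5, 0],
    [-1.3, -6.8, 0],
    [-1.6, -8.2, 0],
    [-1.8, -9.6, 0],
    [-2.1, -11, 0],
    [-2.4, -12.3, 0],
    [-2.6, -13.7, 0],
    [-2.9, -15.1, 0],
    [-3.2, -16.5, 0],
    [-3.2, -16.5, 0],
  ],
)

```text
time_s: 7.82
tcp_pos: [0.7459, 0.0864, 0.2062]
eef_rot: [1.725, 1.425, 0.792]
wrist_force: [0.2, -0.6, -0.4]
finger_gap: -0.0001
```

```bash
python3 - <<'E'
from h import *
p,r,o=cur();print(p,o['wrist_force'],o['moment'],o['finger_gap'],o['time_s'])
snap('wrist','w7'); snap('side','s7'); crop('s7',240,100,340,220,5,'s7b')
E
```

```text
[0.74594003 0.0864048  0.20617899] [ 0.15475063 -0.63513566 -0.38768726] [0.06111812 0.35568671 0.00605347] -0.00013638233343372312 7.825
```

View pics/w7.png

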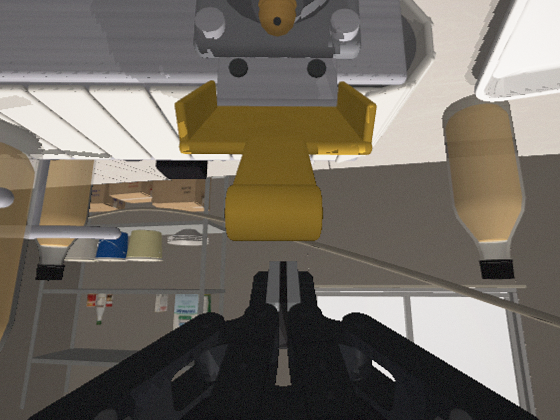

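View pics/s7b.png

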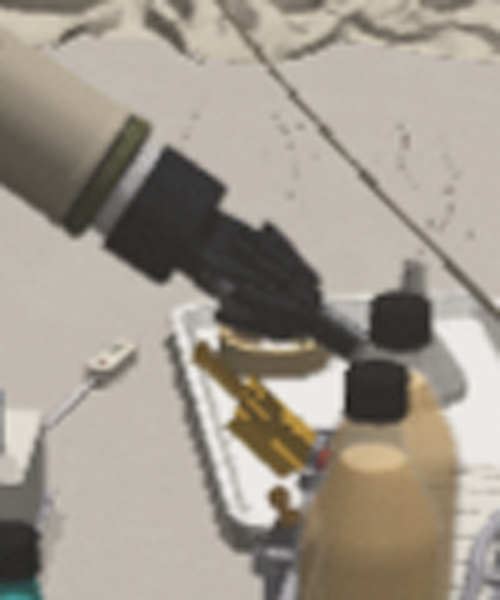

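```bash
python3 - <<'E'
from h import *
w=load('w7');s=load('s7'); H=np.array([.690,.0955,.149]); xc=Rt(0)[:,2]
x=tri((w,273.5,225),(s,280.6,170)); v=x-H; print(np.linalg.norm(v),np.degrees(np.arctan2(v[2],-v@xc)))
p,r,o=cur(); print('tip',p-.0335*r[:,2], r[:,2])
E
```

```text
tri [0.6171 0.1092 0.2158] [array([-2.3, -5. ]), array([ 0.1, -0.3])]
0.0998214630525873 41.98026532904178
tip [0.71760049 0.09156828 0.22382572] [ 0.8334871  -0.16064512 -0.52867041]
```

```bash
cat > push.py <<'E'
from h import *
p,r,o=cur(); H=np.array([.690,.0955,.149]); xc=Rt(0)[:,2]; zz=np.array([0,0,1.])
def row(a,z,pit,name=''):
    Rr=Rt(pit); t=H+a*xc; t[2]=z; T=t+.0335*Rr[:,2]
    print(name,((T-p)*1000).round(0).tolist(),delta(Rr,r).round(1).tolist())
print(p)
row(-.11,.305,32,'A');row(-.16,.28,30);row(-.17,.22,26);row(-.17,.17,22);row(-.16,.16,20);row(-.12,.165,20);row(-.09,.175,20)
for ph in range(36,108,6):
    f=np.radians(ph); off=.011 if ph<80 else .006
    row(-.075*np.cos(f)-off*np.sin(f),.149+.075*np.sin(f)-off*np.cos(f),20,ph)
E
python3 push.py
```

```text
[0.7455223  0.08618667 0.20611526]
A [-136.0, 25.0, 81.0] [-0.0, 0.1, -0.1]
 [-184.0, 34.0, 57.0] [-0.4, -1.9, -0.1]
 [-193.0, 36.0, -1.0] [-1.1, -5.8, -0.1]
 [-192.0, 36.0, -49.0] [-1.9, -9.7, -0.1]
 [-182.0, 34.0, -58.0] [-2.3, -11.7, -0.1]
 [-142.0, 26.0, -53.0] [-2.3, -11.7, -0.1]
 [-113.0, 20.0, -43.0] [-2.3, -11.7, -0.1]
36 [-91.0, 16.0, -33.0] [-2.3, -11.7, -0.1]
42 [-87.0, 15.0, -27.0] [-2.3, -11.7, -0.1]
48 [-82.0, 14.0, -20.0] [-2.3, -11.7, -0.1]
54 [-77.0, 13.0, -14.0] [-2.3, -11.7, -0.1]
60 [-71.0, 12.0, -9.0] [-2.3, -11.7, -0.1]
66 [-64.0, 11.0, -5.0] [-2.3, -11.7, -0.1]
72 [-58.0, 10.0, -1.0] [-2.3, -11.7, -0.1]
78 [-50.0, 8.0, 3.0] [-2.3, -11.7, -0.1]
84 [-38.0, 6.0, 5.0] [-2.3, -11.7, -0.1]
90 [-31.0, 4.0, 6.0] [-2.3, -11.7, -0.1]
96 [-23.0, 3.0, 7.0] [-2.3, -11.7, -0.1]
102 [-15.0, 1.0, 6.0] [-2.3, -11.7, -0.1]
```

Request:
servo_tool(
  translation=[
    [-46, 9, 28],
    [-92, 17, 56],
    [-136, 25, 81],
    [-184, 34, 57],
    [-193, 36, 20],
    [-193, 36, -20],
    [-192, 36, -49],
    [-182, 34, -58],
    [-142, 26, -53],
    [-142, 26, -53],
  ],
  delta_rot=[
    [0, 0, 0],
    [0, 0, 0],
    [0, 0, 0],
    [-0.4, -1.9, 0],
    [-0.8, -3.9, 0],
    [-1.2, -6.5, 0],
    [-1.9, -9.7, 0],
    [-2.3, -11.7, 0],
    [-2.3, -11.7, 0],
    [-2.3, -11.7, 0],
  ],
)

```text
time_s: 9.18
tcp_pos: [0.5996, 0.1097, 0.2012]
eef_rot: [1.641, 1.346, 0.853]
wrist_force: [0.5, -0.8, -0.1]
finger_gap: -0.0
```

```bash
python3 push.py; python3 - <<'E'
from h import *
p,r,o=cur();print(p,o['wrist_force'],o['q'].round(2),o['time_s'],delta(Rt(20),r))
snap('wrist','w8'); snap('side','s8'); crop('s8',220,120,340,220,5,'s8b')
E
```

```text
[0.59963966 0.10969995 0.20119428]
A [10.0, 1.0, 86.0] [1.3, 6.6, 0.3]
 [-38.0, 11.0, 62.0] [0.9, 4.6, 0.3]
 [-47.0, 12.0, 4.0] [0.1, 0.7, 0.3]
 [-46.0, 12.0, -44.0] [-0.6, -3.2, 0.3]
 [-36.0, 10.0, -53.0] [-1.0, -5.2, 0.3]
 [3.0, 3.0, -48.0] [-1.0, -5.2, 0.3]
 [33.0, -3.0, -38.0] [-1.0, -5.2, 0.3]
36 [55.0, -7.0, -28.0] [-1.0, -5.2, 0.3]
42 [59.0, -8.0, -22.0] [-1.0, -5.2, 0.3]
48 [64.0, -9.0, -15.0] [-1.0, -5.2, 0.3]
54 [69.0, -10.0, -9.0] [-1.0, -5.2, 0.3]
60 [75.0, -11.0, -4.0] [-1.0, -5.2, 0.3]
66 [81.0, -12.0, 0.0] [-1.0, -5.2, 0.3]
72 [88.0, -14.0, 4.0] [-1.0, -5.2, 0.3]
78 [95.0, -15.0, 7.0] [-1.0, -5.2, 0.3]
84 [108.0, -18.0, 10.0] [-1.0, -5.2, 0.3]
90 [115.0, -19.0, 11.0] [-1.0, -5.2, 0.3]
96 [123.0, -21.0, 12.0] [-1.0, -5.2, 0.3]
102 [131.0, -22.0, 11.0] [-1.0, -5.2, 0.3]
[0.59963966 0.10969995 0.20119428] [ 0.45283994 -0.76532553 -0.11670089] [ 0.47 -0.55  2.5  -1.34  0.61  0.04] 9.175 [-1.01688355 -5.16455251  0.28098977]
```

View pics/w8.png

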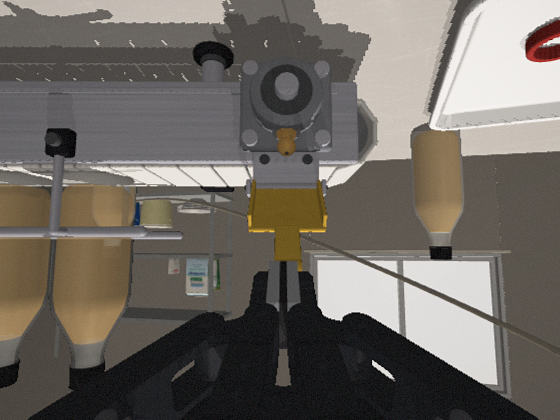

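View pics/s8b.png

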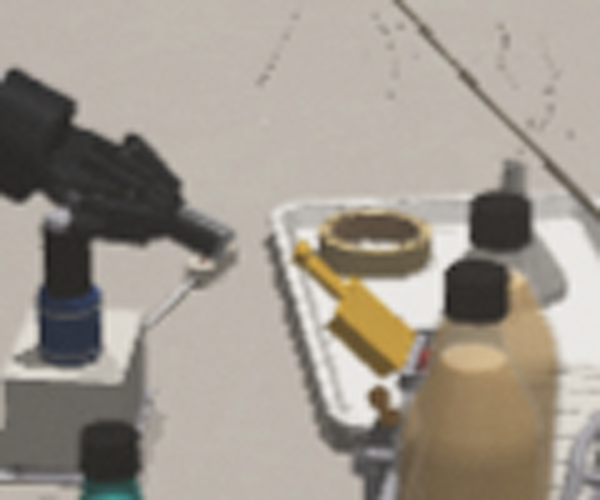

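```bash
cat > push.py <<'E'
from h import *
import sys
p,r,o=cur(); H=np.array([.690,.0955,.149]); xc=Rt(0)[:,2]; zz=np.array([0,0,1.])
PIT=35
def row(a,z,pit,name=''):
    Rr=Rt(pit); t=H+a*xc; t[2]=z; T=t+.0335*Rr[:,2]
    print(name,((T-p)*1000).round(0).tolist(),delta(Rr,r).round(1).tolist())
row(-.105,.215,30);row(-.1,.20,PIT);row(-.09,.19,PIT)
for ph in list(range(36,108,6))+[106,108]:
    f=np.radians(ph); R_=.08; h=.004
    a=-R_*np.cos(f)-h*np.sin(f)-.0063; z=.149+R_*np.sin(f)-h*np.cos(f)-.009
    row(a,z,PIT,ph)
E
python3 push.py
```

```text
[17.0, -1.0, -1.0] [0.9, 4.5, 0.2]
 [20.0, -2.0, -19.0] [1.9, 9.4, 0.2]
 [30.0, -4.0, -29.0] [1.9, 9.4, 0.2]
36 [47.0, -7.0, -35.0] [1.9, 9.4, 0.2]
42 [51.0, -8.0, -28.0] [1.9, 9.4, 0.2]
48 [57.0, -9.0, -22.0] [1.9, 9.4, 0.2]
54 [63.0, -10.0, -16.0] [1.9, 9.4, 0.2]
60 [70.0, -11.0, -11.0] [1.9, 9.4, 0.2]
66 [77.0, -13.0, -7.0] [1.9, 9.4, 0.2]
72 [84.0, -14.0, -4.0] [1.9, 9.4, 0.2]
78 [92.0, -16.0, -1.0] [1.9, 9.4, 0.2]
84 [100.0, -17.0, 0.0] [1.9, 9.4, 0.2]
90 [109.0, -19.0, 1.0] [1.9, 9.4, 0.2]
96 [117.0, -20.0, 1.0] [1.9, 9.4, 0.2]
102 [125.0, -22.0, 0.0] [1.9, 9.4, 0.2]
106 [130.0, -23.0, -1.0] [1.9, 9.4, 0.2]
108 [133.0, -24.0, -1.0] [1.9, 9.4, 0.2]
```

Request:
servo_tool(
  translation=[
    [17, -1, -1],
    [20, -2, -19],
    [30, -4, -29],
    [30, -4, -29],
  ],
  delta_rot=[
    [0.9, 4.5, 0],
    [1.9, 9.4, 0.2],
    [1.9, 9.4, 0.2],
    [1.9, 9.4, 0.2],
  ],
)

```text
time_s: 9.78
tcp_pos: [0.6273, 0.1085, 0.168]
eef_rot: [1.767, 1.462, 0.757]
wrist_force: [0.6, -0.0, -0.3]
finger_gap: -0.0002
```

```bash
python3 push.py; python3 - <<'E'
from h import *
p,r,o=cur();print(p,o['wrist_force'],o['q'].round(2),o['time_s'],delta(Rt(35),r))
snap('wrist','w9'); snap('side','s9'); crop('s9',220,120,340,220,5,'s9b')
E
```

```text
[-12.0, 2.0, 30.0] [-0.9, -5.1, -0.1]
 [-8.0, 1.0, 13.0] [0.1, -0.2, -0.2]
 [1.0, -1.0, 3.0] [0.1, -0.2, -0.2]
36 [18.0, -4.0, -3.0] [0.1, -0.2, -0.2]
42 [23.0, -5.0, 3.0] [0.1, -0.2, -0.2]
48 [28.0, -6.0, 10.0] [0.1, -0.2, -0.2]
54 [34.0, -7.0, 15.0] [0.1, -0.2, -0.2]
60 [41.0, -9.0, 20.0] [0.1, -0.2, -0.2]
66 [48.0, -10.0, 24.0] [0.1, -0.2, -0.2]
72 [55.0, -12.0, 28.0] [0.1, -0.2, -0.2]
78 [63.0, -13.0, 30.0] [0.1, -0.2, -0.2]
84 [71.0, -15.0, 32.0] [0.1, -0.2, -0.2]
90 [80.0, -16.0, 33.0] [0.1, -0.2, -0.2]
96 [88.0, -18.0, 33.0] [0.1, -0.2, -0.2]
102 [96.0, -19.0, 32.0] [0.1, -0.2, -0.2]
106 [101.0, -21.0, 31.0] [0.1, -0.2, -0.2]
108 [104.0, -21.0, 30.0] [0.1, -0.2, -0.2]
[0.62725675 0.10849354 0.16799096] [ 6.29724262e-01 -4.13654893e-04 -2.81700014e-01] [ 0.36 -0.41  2.35 -0.99  0.54 -0.32] 9.775 [ 0.05072478 -0.15769482 -0.15091773]
```

View pics/s9b.png

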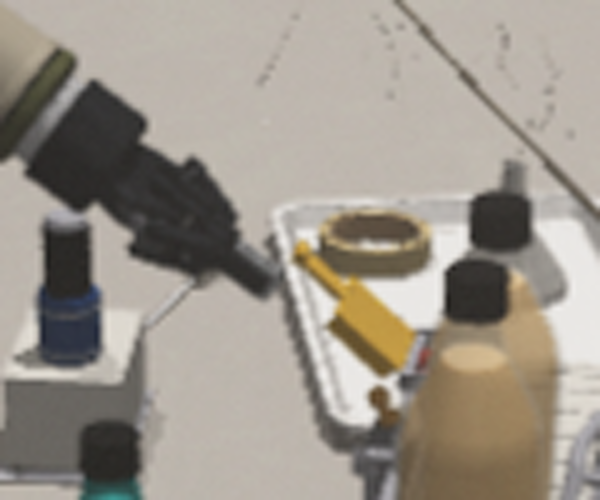

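View pics/w9.png

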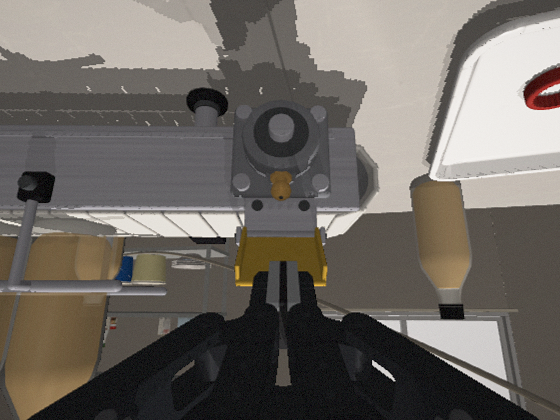

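Request:
servo_tool(
  translation=[
    [10, -2, -1],
    [18, -4, -1],
    [23, -5, 3],
    [28, -6, 10],
    [34, -7, 15],
    [41, -9, 20],
    [48, -10, 24],
    [55, -12, 28],
    [63, -13, 30],
    [71, -15, 32],
    [80, -16, 33],
    [80, -16, 33],
  ],
  delta_rot=[
    [0, 0, 0],
    [0, 0, 0],
    [0, 0, 0],
    [0, 0, 0],
    [0, 0, 0],
    [0, 0, 0],
    [0, 0, 0],
    [0, 0, 0],
    [0, 0, 0],
    [0, 0, 0],
    [0, 0, 0],
    [0, 0, 0],
  ],
)

```text
time_s: 11.38
tcp_pos: [0.7083, 0.0921, 0.2017]
eef_rot: [1.767, 1.46, 0.758]
wrist_force: [-0.9, -0.6, 0.7]
finger_gap: 0.0002
```

```bash
python3 - <<'E'
from h import *
p,r,o=cur();print(p,o['wrist_force'],o['q'].round(2),o['time_s'],delta(Rt(35),r))
snap('wrist','w10'); snap('side','s10'); crop('s10',220,100,340,220,5,'s10b')
E
```

```text
[0.70826893 0.09206391 0.2017265 ] [-0.85725526 -0.58899195  0.70716481] [ 0.26 -0.24  2.15 -0.88  0.48 -0.48] 11.375 [ 0.00077279 -0.08433159 -0.10704172]
```

View pics/s10b.png

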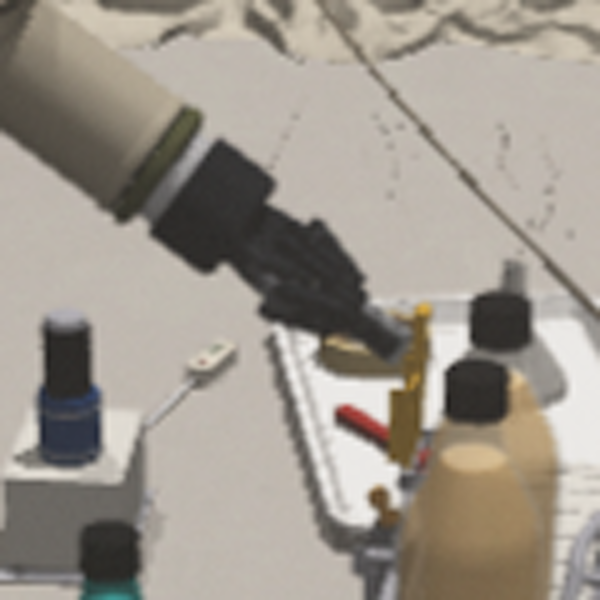

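View pics/w10.png

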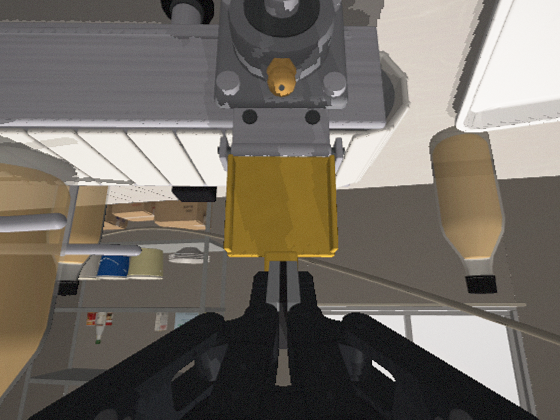

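The cover is now nearly upright. I'll push 18 mm more, then back off.

Request:
servo_tool(
  translation=[
    [6, -1, 0],
    [12, -2, 0],
    [18, -3, -1],
    [18, -3, -1],
    [0, 0, 0],
    [-40, 8, 20],
    [-80, 16, 40],
    [-80, 16, 40],
  ],
  delta_rot=[
    [0, 0, 0],
    [0, 0, 0],
    [0, 0, 0],
    [0, 0, 0],
    [0, 0, 0],
    [0, 0, 0],
    [0, 0, 0],
    [0, 0, 0],
  ],
)

```text
time_s: 12.48
tcp_pos: [0.6274, 0.1097, 0.2453]
eef_rot: [1.764, 1.458, 0.765]
wrist_force: [0.8, -0.3, 0.8]
finger_gap: -0.0001
```

```bash
python3 - <<'E'
from h import *
p,r,o=cur();print(p,o['wrist_force'],o['q'].round(2),o['time_s'])
snap('wrist','w11'); snap('side','s11'); snap('top','t11'); crop('s11',260,130,340,250,6,'s11b');crop('w11',210,80,350,260,4,'w11a');crop('t11',210,90,300,180,7,'t11a')
E
```

```text
[0.62736759 0.10966738 0.24527069] [ 0.76676739 -0.29118667  0.75464988] [ 0.36 -0.53  2.29 -0.78  0.65 -0.57] 12.475
```

View pics/s11b.png

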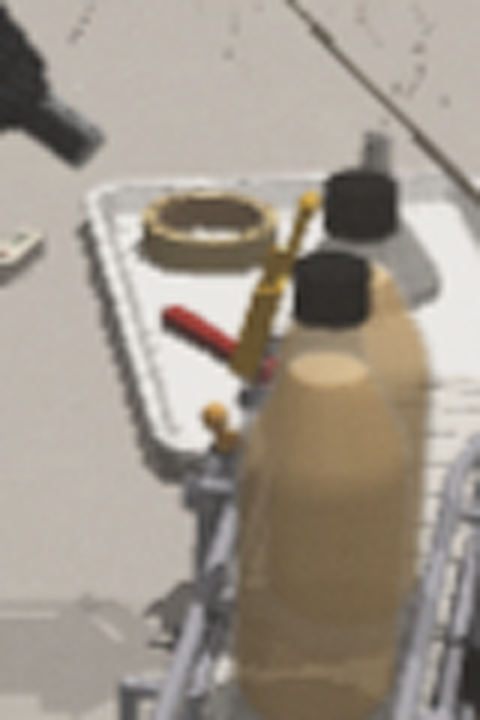

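View pics/w11a.png

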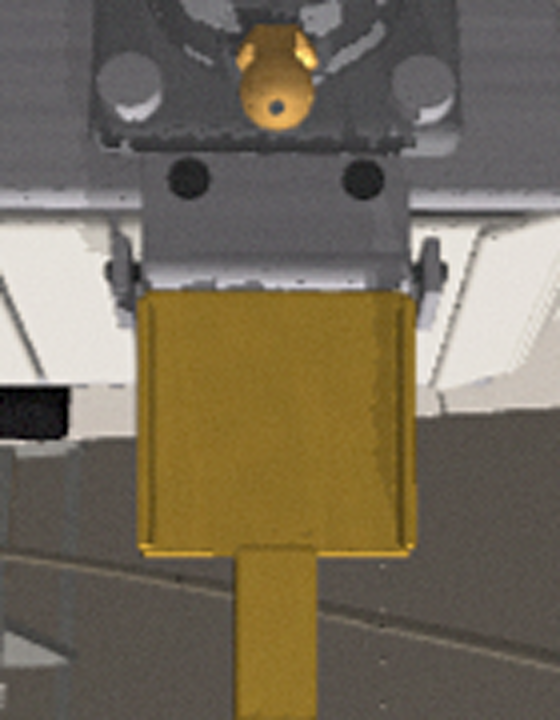

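View pics/t11a.png

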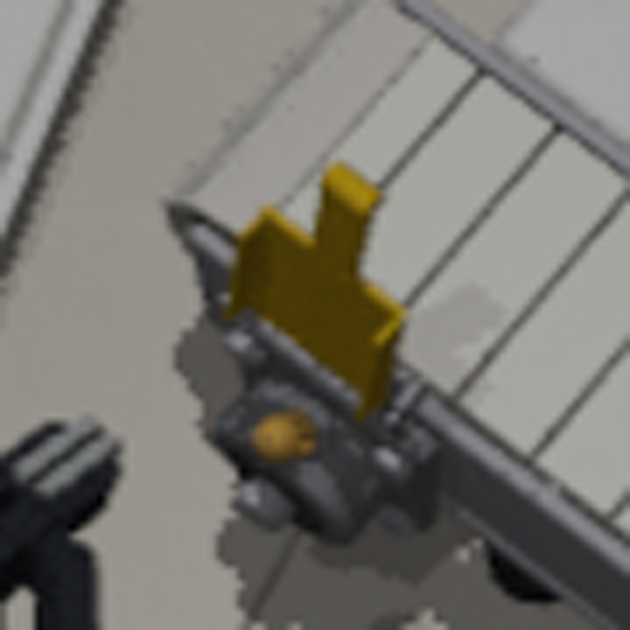

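```bash
python3 - <<'E'
from h import *
w=load('w11');s=load('s11');t=load('t11')
tri((w,279.25,103.5),(s,295.8,199.2),(t,249.6,152.6))
crop('w9',230,140,330,220,7,'w9a');crop('w10',230,30,340,120,6,'w10a');crop('w6',230,170,330,250,7,'w6a')
E
```

```text
tri [0.6677 0.0994 0.1169] [array([-0.4, -1.1]), array([ 0.2, -0.3]), array([0.1, 0. ])]
```

View pics/w9a.png

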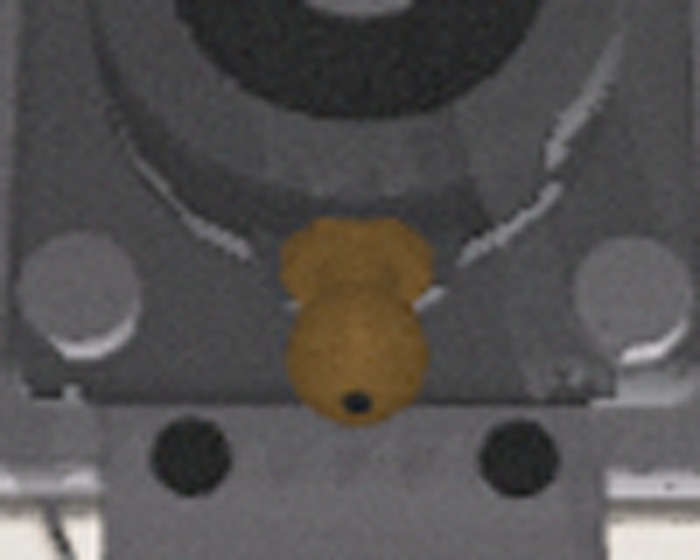

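View pics/w10a.png

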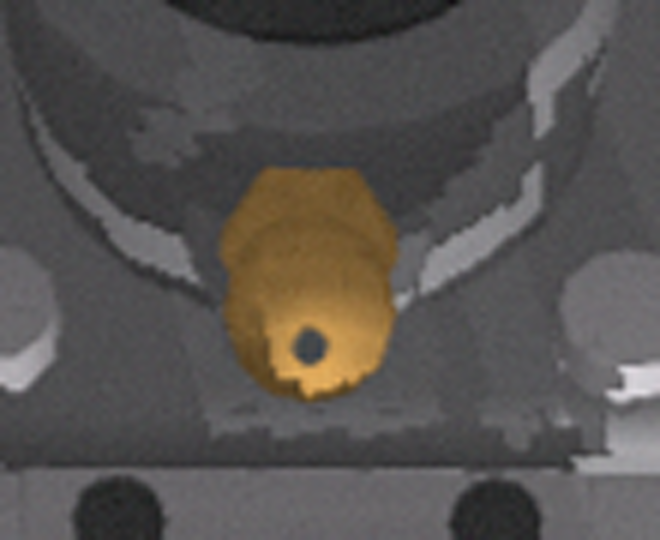

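View pics/w6a.png

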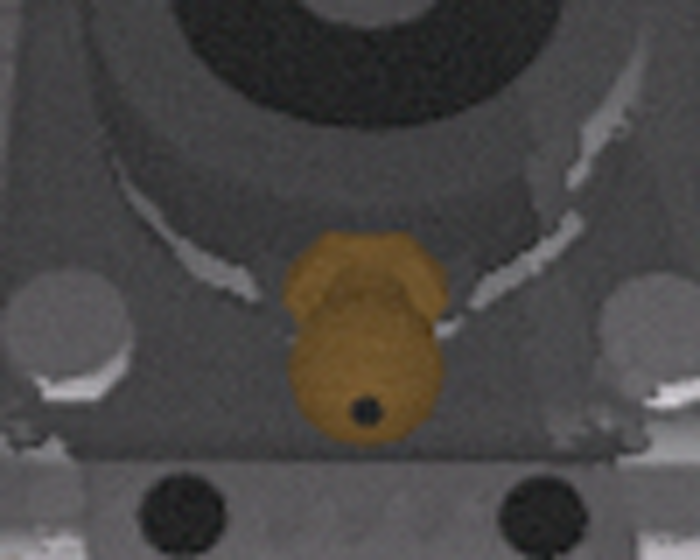

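```bash
python3 - <<'E'
from h import *
L=load
c=tri((L('w9'),281.0,190.6),(L('w10'),281.6,82.5),(L('w6'),282.3,222.6),(L('w11'),279.25,103.5),(L('s11'),295.8,199.2),(L('t11'),249.6,152.6))
c2=tri((L('w9'),281.0,190.6),(L('w10'),281.6,82.5),(L('w6'),282.3,222.6),(L('w11'),279.25,103.5))
h=tri((L('w9'),281,140+402/7),(L('w10'),281.65,30+345/6),(L('w6'),282.3,170+410/7),(L('w11'),279.25,80+107/4))
n=h-c2; print(np.linalg.norm(n),n/np.linalg.norm(n), -Rt(60)[:,2])
# 149 hinge geometry check
H=np.array([.690,.0955,.149]); xc=Rt(0)[:,2]; print((c-H)@xc,c[2]-.149, (c-H)@Rt(0)[:,0])
# hinge from several
tri((L('w9'),281,0),(L('w9'),281,0)) if 0 else None
E
```

```text
tri [0.6677 0.0995 0.1171] [array([-0.2, -0.4]), array([-0.1, -0. ]), array([-0.2, -0.2]), array([-0.3, -0.9]), array([ 0.2, -0.3]), array([ 0., -0.])]
tri [0.6678 0.0996 0.1174] [array([-0., -0.]), array([0.2, 0.5]), array([-0. ,  0.3]), array([-0.1, -0.5])]
tri [0.6617 0.1009 0.1251] [array([-0.,  0.]), array([0.2, 0.1]), array([-0.,  0.]), array([-0.1, -0.1])]
0.009848888092212503 [-0.6179441   0.12432708  0.77632974] [-0.49081359  0.0954045   0.8660254 ]
-0.02266760406266241 -0.03186418629323952 -0.00032636334767256053
```

```bash
python3 - <<'E'
from h import *
p,r,o=cur(); d=delta(Rt(90),r); print((np.array([.453,.2496,.24])-p)*1000, d)
for k in range(1,9): print(delta(Rt(35+55*k/8),r).round(1).tolist())
E
```

```text
[-174.93175002  141.32317826   -1.44963621] [10.43033134 53.92019476 -0.13199096]
[1.3, 6.7, -0.1]
[2.6, 13.4, -0.1]
[3.9, 20.2, -0.1]
[5.2, 26.9, -0.1]
[6.5, 33.7, -0.1]
[7.8, 40.4, -0.1]
[9.1, 47.2, -0.1]
[10.4, 53.9, -0.1]
```

Request:
servo_tool(
  translation=[
    [-22, 15, 25],
    [-44, 35, 50],
    [-66, 53, 60],
    [-88, 70, 60],
    [-110, 90, 60],
    [-132, 106, 50],
    [-154, 124, 30],
    [-175, 141, 10],
    [-175, 141, 0],
    [-175, 141, 0],
  ],
  delta_rot=[
    [1.3, 6.7, -0.1],
    [2.6, 13.4, -0.1],
    [3.9, 20.2, -0.1],
    [5.2, 26.9, -0.1],
    [6.5, 33.7, -0.1],
    [7.8, 40.4, -0.1],
    [9.1, 47.2, -0.1],
    [10.4, 53.9, -0.1],
    [10.4, 53.9, -0.1],
    [10.4, 53.9, -0.1],
  ],
  fingers=1,
)

```text
time_s: 13.88
tcp_pos: [0.4531, 0.2482, 0.2397]
eef_rot: [2.423, 1.997, -0.003]
wrist_force: [-0.7, -0.1, -0.2]
finger_gap: 0.0853
```

```bash
python3 - <<'E'
from h import *
p,r,o=cur();print(p,o['wrist_force'],o['q'].round(2),o['time_s'],delta(Rt(90),r),o['finger_gap'])
snap('wrist','w12'); snap('side','s12'); crop('s12',180,90,300,220,5,'s12b')
E
```

```text
[0.45307518 0.24819693 0.23972185] [-0.6515532  -0.12508942 -0.18615978] [ 0.4  -0.11  1.65 -0.    1.6  -0.97] 13.875 [ 0.15308635 -0.0146133   0.01959626] 0.0852611306722444
```

View pics/w12.png

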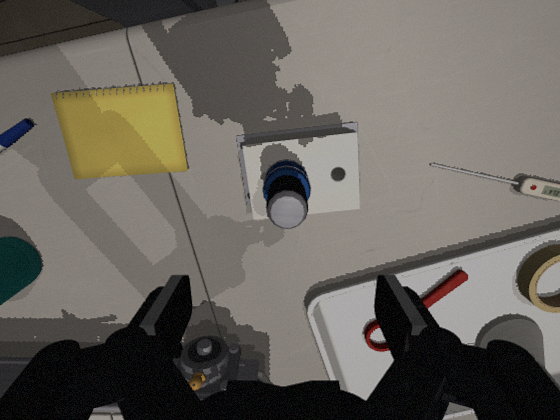

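View pics/s12b.png

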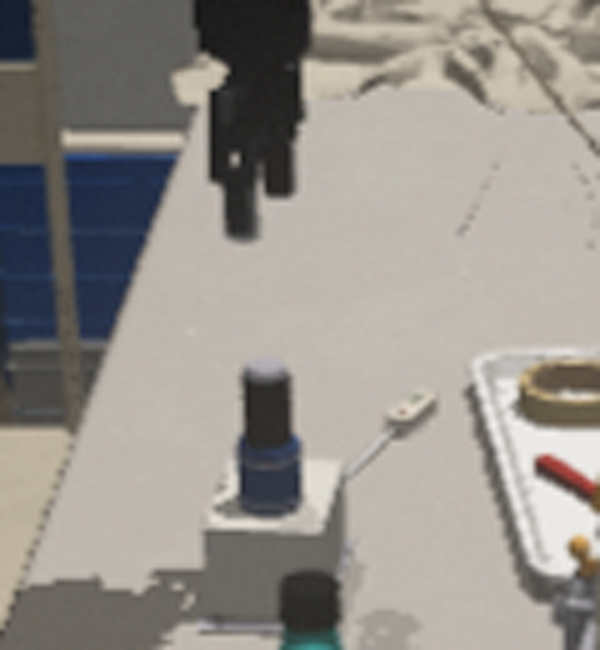

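```bash
python3 - <<'E'
from h import *
L=load;w=L('w12')
crop('w12',230,120,370,240,5,'w12a')
print(atz(w,287.5,210,.184),atz(w,287.5,210,.180))
tri((w,287.5,210),(L('top0'),100+242/6,160+218/6),(L('side0'),210+80/3.5,140+83/3.5))
tri((w,287.5,210),(L('top0'),100+242/6,160+218/6))
for uv in [(240,144),(358,134),(359,211),(249,222)]: print(atz(w,*uv,.077).round(4))
p,r,o=cur()
for b in (.03,.05): print(proj(w,p-b*r[:,2]))
E
```

```text
[0.44957755 0.25268159 0.184     ] [0.4509349 0.2524681 0.18     ]
tri [0.4528 0.2524 0.176 ] [array([0.3, 0.5]), array([-0.2,  0.6]), array([ 0.2, -0. ])]
tri [0.4534 0.2526 0.1749] [array([0.7, 0.8]), array([0. , 0.4])]
[0.4052 0.212  0.077 ]
[0.4184 0.3336 0.077 ]
[0.5022 0.3249 0.077 ]
[0.4917 0.2017 0.077 ]
[283.24738358 273.92785542]
[283.1880028  296.46726031]
```

View pics/w12a.png

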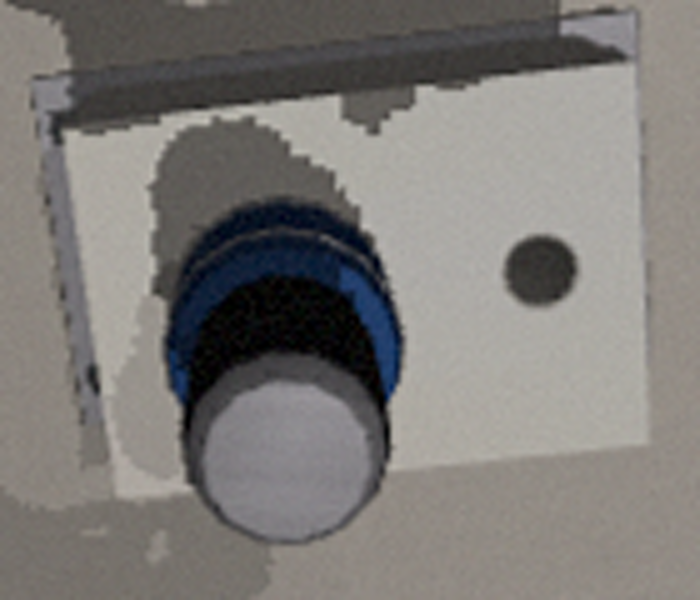

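Request:
servo_tool(
  translation=[
    [0, 3, -20],
    [0, 3, -50],
    [0, 3, -80],
    [0, 3, -105],
    [0, 3, -120],
    [0, 3, -120],
  ],
  delta_rot=[
    [0, 0, 0],
    [0, 0, 0],
    [0, 0, 0],
    [0, 0, 0],
    [0, 0, 0],
    [0, 0, 0],
  ],
)

```text
time_s: 14.72
tcp_pos: [0.4517, 0.2519, 0.1204]
eef_rot: [2.423, 1.999, -0.003]
wrist_force: [-0.0, -0.9, -0.0]
finger_gap: 0.0852
```

```bash
python3 - <<'E'
from h import *
p,r,o=cur();print(p,o['wrist_force'],o['time_s'],delta(Rt(90),r),o['finger_gap'])
snap('wrist','w13'); snap('side','s13'); crop('s13',190,110,290,220,5.5,'s13b')
E
```

```text
[0.45174142 0.25192322 0.12038878] [-0.01045125 -0.86357148 -0.00300876] 14.725 [ 0.0695026  -0.0788643  -0.04379864] 0.08521599792586579
```

View pics/w13.png

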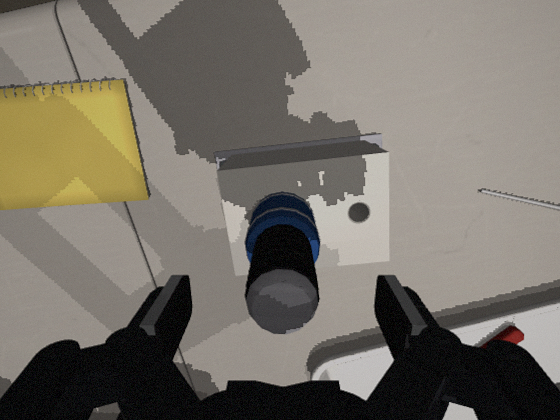

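View pics/s13b.png

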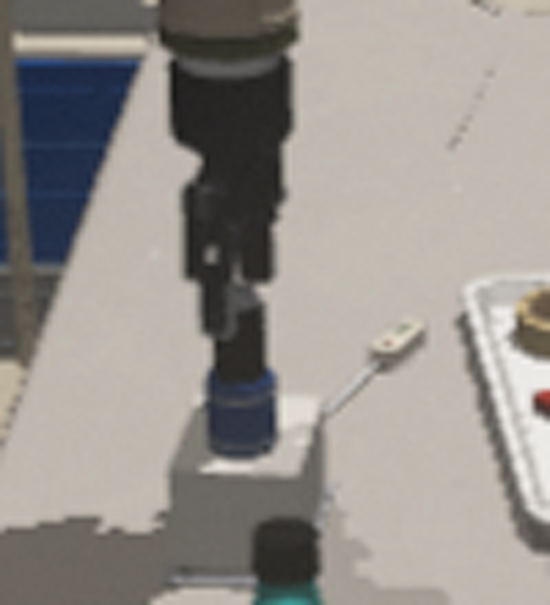

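```bash
python3 - <<'E'
from h import *
w=load('w13');p,r,o=cur()
print(proj(w,[p[0],p[1],.176]),proj(w,[p[0],p[1],.18]), atz(w,282,301,.178))
E
```

```text
[283.67269967 303.25680014] [283.67977534 308.78044628] [0.45050507 0.25224871 0.178     ]
```

Request:
servo_tool(
  translation=[
    [1, 0, -10],
    [1, 0, -20],
    [1, 0, -29],
    [1, 0, -29],
    [1, 0, -29],
  ],
  delta_rot=[
    [0, 0, 0],
    [0, 0, 0],
    [0, 0, 0],
    [0, 0, 0],
    [0, 0, 0],
  ],
)

```text
time_s: 15.45
tcp_pos: [0.4537, 0.2523, 0.0927]
eef_rot: [2.423, 1.999, -0.0]
wrist_force: [-0.9, 0.3, 0.9]
finger_gap: 0.0855
```

Request:
servo_tool(
  translation=[
    [0, 0, 0],
    [0, 0, 0],
    [0, 0, 0],
    [0, 0, 0],
    [0, 0, 0],
    [0, 0, 0],
  ],
  delta_rot=[
    [0, 0, 0],
    [0, 0, 0],
    [0, 0, 0],
    [0, 0, 0],
    [0, 0, 0],
    [0, 0, 0],
  ],
  fingers=-1,
)

```text
time_s: 16.2
tcp_pos: [0.4539, 0.2521, 0.093]
eef_rot: [2.423, 1.998, 0.0]
wrist_force: [-1.6, -3.6, 5.1]
finger_gap: 0.0328
```

```bash
python3 - <<'E'
from h import *
p,r,o=cur();print(p,o['wrist_force'],o['time_s'],delta(Rt(90),r),o['finger_gap'])
snap('wrist','w14'); snap('side','s14'); crop('s14',190,110,290,220,5.5,'s14b')
E
```

```text
[0.453864   0.25213368 0.09299092] [-1.62715366 -3.56675591  5.13996997] 16.2 [ 0.02920863  0.03812065 -0.02989041] 0.03283526511885127
```

View pics/w14.png

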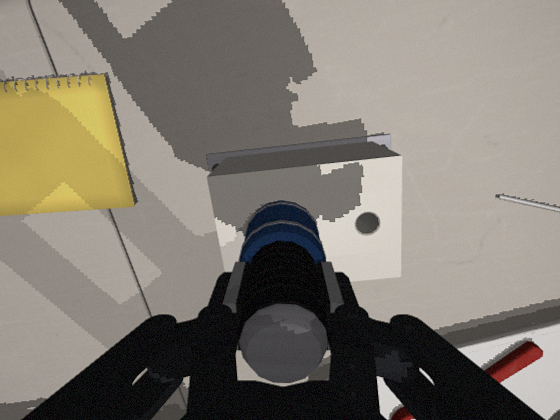

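View pics/s14b.png

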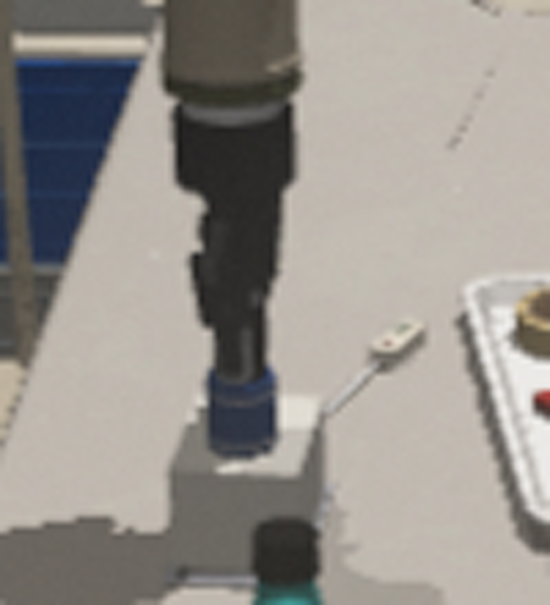

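Request:
servo_tool(
  translation=[
    [0, 0, 10],
    [0, 0, 25],
    [0, 0, 45],
    [0, 0, 70],
    [0, 0, 95],
    [0, 0, 120],
    [0, 0, 145],
    [0, 0, 145],
  ],
  delta_rot=[
    [0, 0, 0],
    [0, 0, 0],
    [0, 0, 0],
    [0, 0, 0],
    [0, 0, 0],
    [0, 0, 0],
    [0, 0, 0],
    [0, 0, 0],
  ],
)

```text
time_s: 17.3
tcp_pos: [0.4551, 0.253, 0.2407]
eef_rot: [2.422, 1.998, 0.008]
wrist_force: [1.1, -0.4, -4.0]
finger_gap: 0.0328
```

```bash
python3 - <<'E'
from h import *
p,r,o=cur();print(p,o['wrist_force'],o['moment'],o['time_s'],delta(Rt(90),r),o['finger_gap'])
snap('side','s15'); snap('wrist','w15'); snap('top','t15'); crop('s15',190,70,290,190,5,'s15b'); crop('t15',60,130,200,270,4,'t15b')
m=p+.084*r[:,2]; print([proj(load(k),m).round(1) for k in('s15','t15','w15')],[proj(load(k),m-.14*r[:,2]).round(1) for k in('s15','t15','w15')])
E
```

```text
[0.45506858 0.25304055 0.24071664] [ 1.05091084 -0.42716386 -3.99035092] [ 0.03724001 -0.07166303  0.01424496] 17.3 [-0.11208097  0.28989711 -0.04078732] 0.0328373572812937
[array([234.1, 168.7]), array([142.9, 197.7]), array([283.3, 205.8])] [array([232.4, 130.3]), array([122.9, 181.6]), array([283. , 305.3])]
```

View pics/s15b.png

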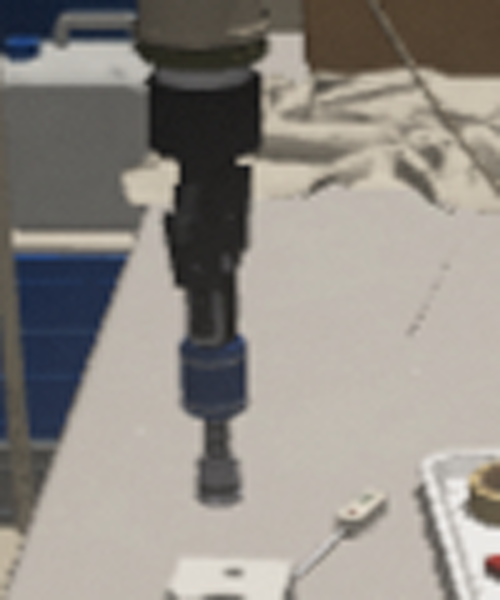

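View pics/w15.png

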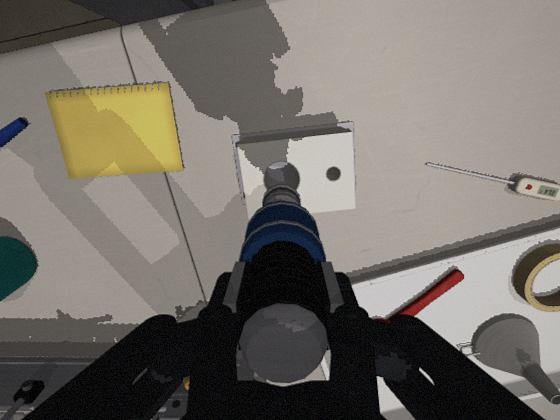

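View pics/t15b.png

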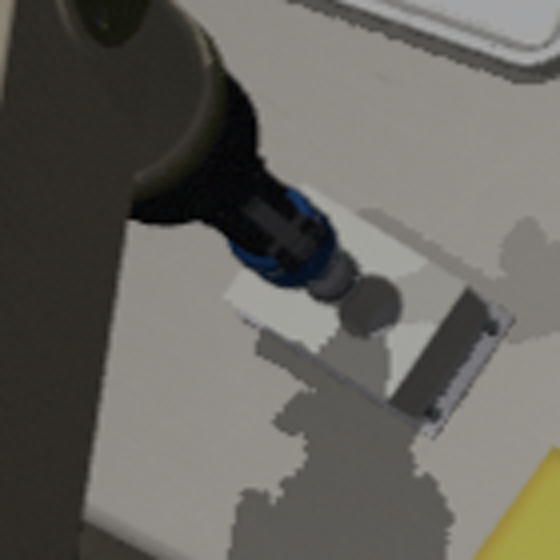

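Request:
servo_tool(
  translation=[
    [15, -14, 15],
    [35, -33, 30],
    [57, -53, 40],
    [80, -74, 40],
    [103, -95, 40],
    [125, -116, 30],
    [145, -134, 10],
    [153, -142, -10],
    [153, -142, -17],
    [153, -142, -17],
  ],
  delta_rot=[
    [0, 0, 0],
    [-0.5, -2.5, 0],
    [-1.3, -6.5, 0],
    [-2.2, -11.5, 0],
    [-3.2, -16.5, 0],
    [-4.1, -21.5, 0],
    [-5, -26, 0],
    [-5.7, -29.4, 0],
    [-5.8, -29.2, 0],
    [-5.8, -29.2, 0],
  ],
)

```text
time_s: 18.7
tcp_pos: [0.6064, 0.1102, 0.2205]
eef_rot: [2.086, 1.72, 0.453]
wrist_force: [0.6, -0.8, -4.0]
finger_gap: 0.033
```

```bash
python3 - <<'E'
from h import *
p,r,o=cur();print(p,o['wrist_force'],o['q'].round(2),o['time_s'],delta(Rt(60),r),o['finger_gap'])
snap('side','s16'); snap('wrist','w16'); snap('top','t16'); crop('s16',240,120,340,220,6,'s16b'); crop('t16',190,100,290,200,6,'t16b')
hd=np.array([.6677,.0995,.1172]); n=-Rt(60)[:,2]; seat=p+.0725*r[:,2]; print('seat-head',(seat-hd), 'along',(seat-hd)@n,'lat',seat-hd-((seat-hd)@n)*n)
m=p+.084*r[:,2]; print([proj(load(k),m).round(1) for k in('s16','t16','w16')])
E
```

```text
[0.60638423 0.11019898 0.22053497] [ 0.56327452 -0.8175567  -3.95572263] [ 0.23 -0.31  1.95 -0.24  1.03 -1.07] 18.7 [ 0.1106019  -0.31916918  0.01421543] 0.03302037444548893
seat-head [-0.02608379  0.00365198  0.04036436] along 0.04810725780372398 lat [-0.00247209 -0.00093766 -0.00129775]
[array([289.8, 190.1]), array([243.8, 155.4]), array([281.8, 202.1])]
```

View pics/s16b.png

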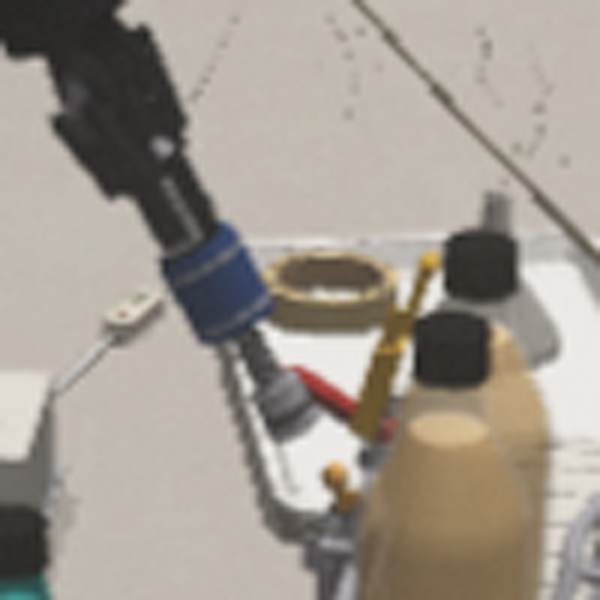

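View pics/w16.png

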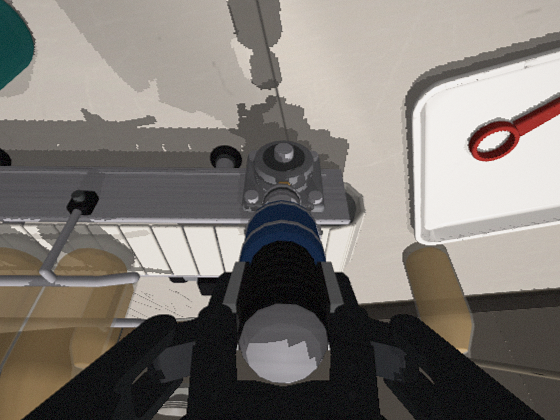

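View pics/t16b.png

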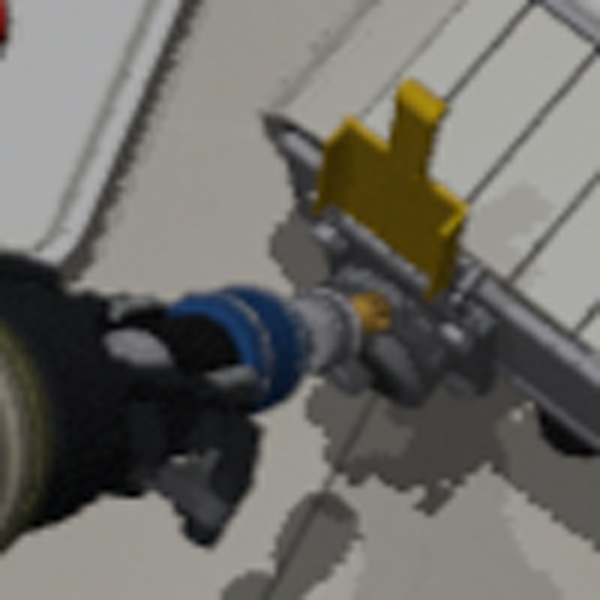

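Request:
servo_tool(
  translation=[
    [5, 0, -3],
    [10, 0, -12],
    [15, -1.6, -21],
    [15, -1.6, -21],
    [15, -1.6, -21],
  ],
  delta_rot=[
    [0, 0, 0],
    [0, 0, 0],
    [0, 0, 0],
    [0, 0, 0],
    [0, 0, 0],
  ],
)

```text
time_s: 19.48
tcp_pos: [0.6216, 0.1086, 0.1993]
eef_rot: [2.085, 1.72, 0.454]
wrist_force: [-0.3, -0.5, -3.7]
finger_gap: 0.0327
```

```bash
python3 - <<'E'
from h import *
p,r,o=cur();print(p,o['wrist_force'],o['time_s'],delta(Rt(60),r),o['finger_gap'])
snap('side','s17'); snap('top','t17'); crop('s17',270,160,330,220,10,'s17b'); crop('t17',220,120,280,180,10,'t17b')
hd=np.array([.6677,.0995,.1172]); n=-Rt(60)[:,2]; seat=p+.0725*r[:,2]; print('seat-head',(seat-hd), 'along',(seat-hd)@n,'lat',seat-hd-((seat-hd)@n)*n)
m=p+.084*r[:,2]
for k in('s17','t17'):
  for q in (m,hd,m-.028*r[:,2]): 
    print(k,proj(load(k),q).round(2))
E
```

```text
[0.62158126 0.10855463 0.19932738] [-0.33659301 -0.45708357 -3.73229014] 19.475 [ 0.11137474 -0.26581175  0.01891219] 0.03266175319923999
seat-head [-0.0108287   0.00200391  0.01918971] along 0.02212483270316132 lat [ 3.04670097e-05 -1.06898975e-04  2.90433344e-05]
s17 [294.43 196.18]
s17 [295.99 198.85]
s17 [290.36 189.03]
t17 [248.04 153.02]
t17 [249.62 152.55]
t17 [243.62 154.14]
```

View pics/s17b.png

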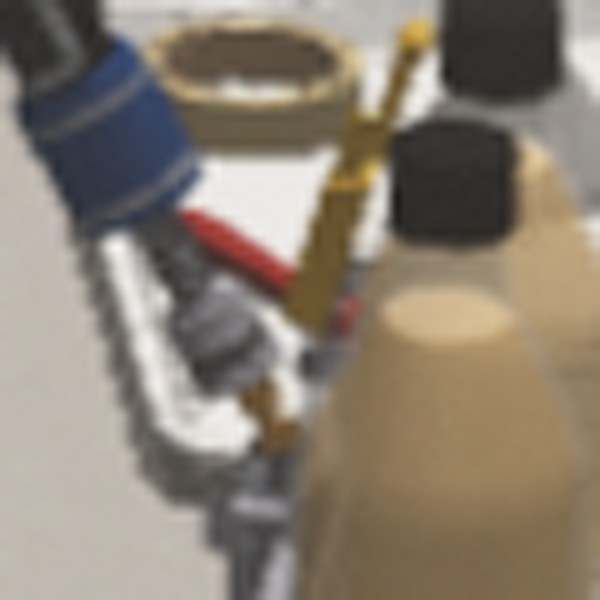

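View pics/t17b.png

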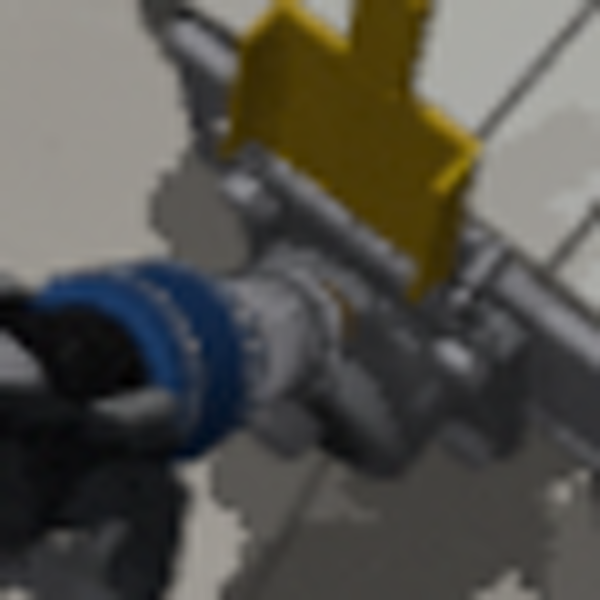

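Request:
servo_tool(
  translation=[
    [2.5, -0.5, -4.3],
    [5, -1, -8.7],
    [7.4, -1.4, -13],
    [7.4, -1.4, -13],
  ],
  delta_rot=[
    [0, 0, 0],
    [0, 0, 0],
    [0, 0, 0],
    [0, 0, 0],
  ],
)

```text
time_s: 20.08
tcp_pos: [0.629, 0.1072, 0.1857]
eef_rot: [2.085, 1.72, 0.454]
wrist_force: [4.0, -0.0, -6.1]
finger_gap: 0.0327
```

```bash
cat > st.py <<'E'
from h import *
p,r,o=cur();print(p,o['time_s'],delta(Rt(60),r),o['finger_gap'])
hd=np.array([.6677,.0995,.1172]); n=-Rt(60)[:,2]; seat=p+.0725*r[:,2]; print('along',(seat-hd)@n,'lat',(r.T@(seat-hd))[:2], 'F tool',r.T@(o['wrist_force']-[0,0,-4]),'M',r.T@o['moment'])
E
python3 st.py
```

```text
[0.62904933 0.10719941 0.18572126] 20.075 [ 0.11276395 -0.27001086  0.00433298] 0.03272723382340261
along 0.0065468605503198034 lat [-1.36881556e-05 -2.05008706e-04] F tool [0.7221069  2.36353956 3.73813751] M [0.05277853 0.33319934 0.05248185]
```

Request:
servo_tool(
  translation=[
    [1, -0.2, -1.7],
    [2, -0.4, -3.5],
    [2, -0.4, -3.5],
  ],
  delta_rot=[
    [0, 0, 0],
    [0, 0, 0],
    [0, 0, 0],
  ],
)

```text
time_s: 20.45
tcp_pos: [0.631, 0.1069, 0.1823]
eef_rot: [2.085, 1.72, 0.454]
wrist_force: [5.6, 0.8, -8.0]
finger_gap: 0.033
```

```bash
python3 st.py; python3 -c "
from h import *
snap('side','s18');crop('s18',270,150,330,220,9,'s18b')"
```

```text
[0.63095427 0.10686556 0.18234744] 20.45 [ 0.1057396  -0.26853068  0.00299014] 0.03299883377764588
along 0.0026582082316492926 lat [ 4.07863971e-05 -2.00604781e-04] F tool [1.89542183 2.63380662 6.06093937] M [0.02890917 0.55534684 0.03119381]
```

View pics/s18b.png

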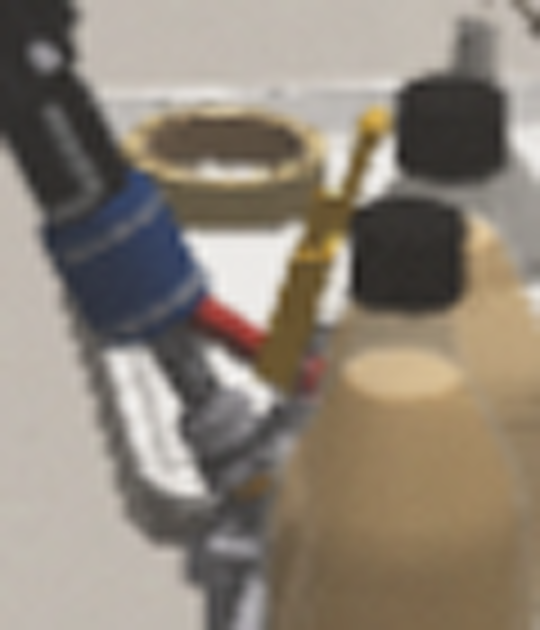

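Request:
servo_tool(
  translation=[
    [1, -0.2, -1.7],
    [2, -0.4, -3.5],
    [2, -0.4, -3.5],
  ],
  delta_rot=[
    [0, 0, 0],
    [0, 0, 0],
    [0, 0, 0],
  ],
)

```text
time_s: 20.88
tcp_pos: [0.6333, 0.1065, 0.1806]
eef_rot: [2.085, 1.719, 0.455]
wrist_force: [-4.9, 0.6, 3.6]
finger_gap: 0.033
```

```bash
python3 st.py
```

```text
[0.63328126 0.10654951 0.18059489] 20.875 [ 0.09977111 -0.19326515  0.01478312] 0.03296241169671256
along -3.218012919405845e-05 lat [0.00019445 0.00105707] F tool [-0.35517868 -0.45914379 -9.07915731] M [ 0.996071   -0.03549799 -0.01483296]
```

Request:
servo_tool(
  translation=[
    [1, -0.2, -1.7],
    [2, -0.4, -3.5],
    [3, -0.6, -5.2],
    [4, -0.8, -6.9],
    [4, -0.8, -6.9],
  ],
  delta_rot=[
    [0, 0, 0],
    [0, 0, 0],
    [0, 0, 0],
    [0, 0, 0],
    [0, 0, 0],
  ],
)

```text
time_s: 21.5
tcp_pos: [0.6373, 0.1057, 0.1741]
eef_rot: [2.085, 1.719, 0.455]
wrist_force: [-8.6, 1.6, 7.2]
finger_gap: 0.0325
```

```bash
python3 st.py; python3 -c "
from h import *
snap('side','s19');crop('s19',270,150,330,220,9,'s19b')"
```

```text
[0.63725471 0.10574501 0.17411689] 21.5 [ 0.10326304 -0.18469562  0.01716727] 0.03245198277384039
along -0.007669292227792633 lat [0.0001761  0.00136189] F tool [ -0.09550252  -1.98265399 -14.06811179] M [ 1.33205018 -0.29798339  0.00197324]
```

View pics/s19b.png

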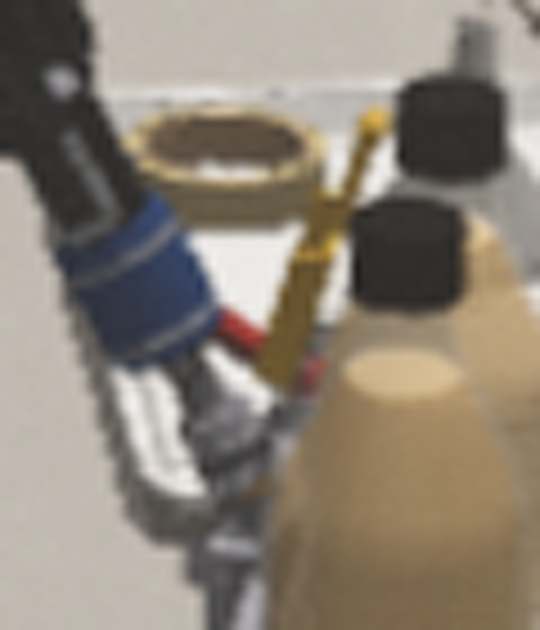

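Request:
servo_tool(
  translation=[
    [0.8, -0.2, -1.4],
    [0.8, -0.2, -1.4],
    [0.8, -0.2, -1.4],
  ],
  delta_rot=[
    [0, 0, 0],
    [0, 0, 0],
    [0, 0, 0],
  ],
)

```text
time_s: 21.92
tcp_pos: [0.6382, 0.1057, 0.1731]
eef_rot: [2.084, 1.719, 0.456]
wrist_force: [-9.4, 1.6, 8.0]
finger_gap: 0.0329
```

```bash
python3 st.py; python3 -c "
from h import *
snap('top','t19');crop('t19',200,90,300,190,6,'t19b');snap('side','s20')"; python3 st.py
```

```text
[0.63819086 0.10566237 0.17312996] 21.925 [ 0.0935219  -0.15466958  0.01308226] 0.03292876725676316
along -0.008991496647520194 lat [0.00029329 0.00171233] F tool [ -0.26494788  -2.27169334 -15.10876181] M [ 1.31617611 -0.20973903  0.06065229]
[0.63817118 0.10564229 0.17310044] 22.025 [ 0.09588225 -0.15732217  0.01213985] 0.03269993480840487
along -0.009009303146913056 lat [0.00026763 0.0016818 ] F tool [ -1.10926233  -1.53845456 -14.75429124] M [ 1.32180915 -0.2070674   0.00316824]
```

View pics/t19b.png

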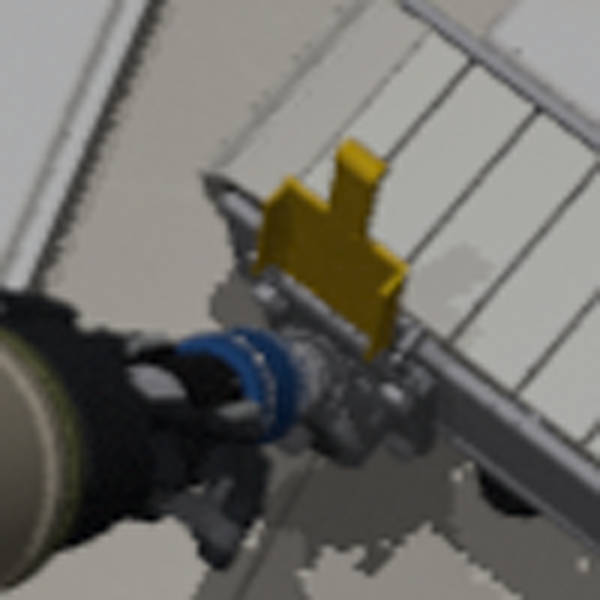

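View pics/s20.png

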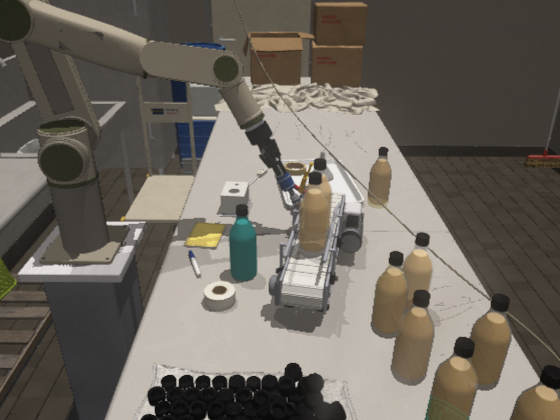

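```bash
python3 - <<'E'
from h import *
c=load('s20');im=cv2.imread('pics/s20.png');hd=np.array([.6677,.0995,.1172]);n=-Rt(60)[:,2]
big=cv2.resize(im[150:220,265:335],None,fx=8,fy=8,interpolation=cv2.INTER_CUBIC)
yc=Rt(60)[:,0];e2=Rt(60)[:,1]
for d,col in((-.0115,(0,0,255)),(.0165,(0,255,0)),):
  for a in np.linspace(0,2*np.pi,40):
    q=proj(c,hd+d*n+.0165*(np.cos(a)*yc+np.sin(a)*e2)); cv2.circle(big,(int((q[0]-265+.5)*8),int((q[1]-150+.5)*8)),1,col,-1)
cv2.imwrite('pics/ov.png',big)
E
```

```text
(no output)
```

View pics/ov.png

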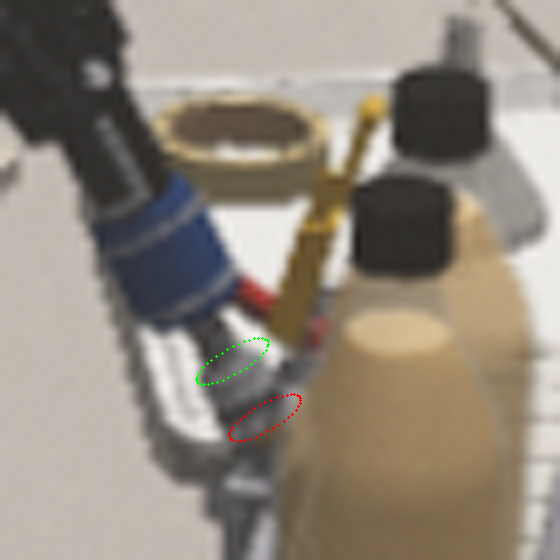

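Request:
servo_tool(
  translation=[
    [0, 0, 0],
    [0, 0, 0],
    [0, 0, 0],
    [0, 0, 0],
  ],
  delta_rot=[
    [0, 0, 0],
    [0, 0, 0],
    [0, 0, 0],
    [0, 0, 0],
  ],
)

```text
time_s: 22.52
tcp_pos: [0.6382, 0.1057, 0.1731]
eef_rot: [2.084, 1.719, 0.456]
wrist_force: [-9.3, 1.2, 8.1]
finger_gap: 0.0327
```

The coupler outline matches the seated position, and the force and pose are steady. Handing in.

```bash
python3 -c "
from h import *
env.job_done()"; python3 st.py
```

```text
the job is handed in; nothing more can be done
the job is handed in; nothing more can be done
```

I opened the cover, snapped the grease gun's coupler onto the nipple and pressed it in. I handed the job in at about 22.5 s, still holding the gun pressed; no verdict was reported.

**Cover:** My first close missed the tab because the visible fingertips end about 33 mm behind the reported tool point. I allowed for that from then on. The second grip slipped off partway up, so I pushed the cover the rest of the way with shut fingers. The later pictures show it standing past upright. I judged its angle from the pictures and didn't measure it.

**Gun:** I gripped it by the black ribbed part and lifted it out of the stand. I then lined it up with the nipple's axis, with the tool orientation within 0.3°, and pressed it on. The force along the axis first pulled the coupler forward by up to about 6 N, then turned to a 9 N push back. I took that as the jaws snapping home.

**Last checks:**
- **Pressing force:** about 15 N along the axis, after allowing for the gun's weight.
- **Nozzle travel:** about 9 mm, worked out from the tool's movement, not measured directly.
- **Seating:** the coupler in the side picture matches the outline computed for a seated coupler.
- **Grip and rest:** the fingers held at 33 mm on the gun, and the pose was steady.
- **Bottles and roll:** both bottles and the label roll look unmoved in the side view.

**One small disagreement:** the tool ended about 1.7 mm to one side of the nipple's axis as I measured it. That is within calibration error and arm flex.

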